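# Change over the part under the inspection lamp

### The arm

A 7-joint arm with a two-finger parallel gripper is mounted at the origin on the work surface. World frame = base frame: x ahead of the robot, y to its left, z up, the work surface at z = 0. Lengths are in m, angles in rad, forces in N, time in s.
With the tool pointing down it reaches from about 0.425 to 0.925 m from the base axis. Payload 6.8 kg.
Tool frame: the origin (TCP) lies at the centre of the arm's flange, where the gripper is bolted on; the fingertips stand 173 mm ahead of it and the grasp point (between the pads) lies 155 mm ahead of it (r.hold_point_z is the distance from the TCP to the grasp point, in m); z points along the fingers, x is the direction in which the jaws open and shut, and the axes are right-handed (so a half turn about z gives the same grasp; the last joint's range is limited). The gripper opens to 85 mm and grips with 20 to 120 N. Pads are 22 mm wide; open, the fingers measure 114 mm over their backs; the gripper's body (76 mm by 85 mm) begins 54 mm behind the grasp point. The pads swing forward as they close: fully open they stand 13 mm farther back than shut.
Start: joints at [-1.318, 0.477, 0.022, 1.555, -0.011, 1.109, -0.083], TCP at [0.238, 0.632, 0.405] pointing down, gripper open.
Joint ranges: [-2.96, 2.96], [-0.34, 2.1], [-1.41, 1.46], [0.24, 2.44], [-1.37, 4.51], [0.17, 1.92], [-2.96, 2.96]. Speed limits (rad/s): [2.39, 2.39, 3.14, 3.14, 3.14, 3.14, 3.14].

### API

Orientations are given as a rotation vector (axis times angle).
In Python, from bench import r gives the robot as it stands.
- The arm moves only by the tool apply_moves, never from a script. Its arguments are lists of equal length, an entry for each row: "dp": the shift along the tool's x, y, z scaled (see below), a list of three; "twist": the turn, a rotation vector about the tool's x, y, z scaled (see below), a list of three; "jaw": the closure in counts, from 0 (fully open) to 255 (shut). In form: {"dp": [[x, y, z], ...], "twist": [[rx, ry, rz], ...], "jaw": [jaw, ...]}. A call has 1 to 20 rows; each row shifts and turns the pose as measured when the row begins, along the tool's axes as they then stand; what a row does not reach is not made up. The controller multiplies each number of a shift by 12 cm and each number of a turn by 120 degrees. A row lasts 1/10 s, in which the tool goes at most 50 mm and 8.59 degrees, less where a joint would pass 70% of its speed; a pose out of reach is approached as far as the arm can. A call with a number of a shift or a turn outside -1 to 1 is refused whole. A call with a gripper value outside its range is refused whole. The fingers move at their own pace and stop on an object; "grip_force" is the grip in N (left out, the last holds). Time passes only in rows, so rows that do not move let the fingers close. It gives the time, the measured TCP pose, the force and the opening at its end, in the units of the state.
- r.get_obs(): the state, without advancing time (a new reading comes with each control period).
- r.grab_frame(name): name is "scene" or "top"; returns a dict with "color" (480x640x3 uint8, red, green, blue), "z_map" (480x640 float32, m along the optical axis (not along the pixel's ray), 0 where there is no reading), "intrinsics" (3x3 intrinsics, pixels), "dist_coeffs" ([k1, k2, p1, p2, k3] as OpenCV has them; the pictures are not rectified), "R" (3x3) and "t" (3): a world point X has camera coordinates R X + t. Camera axes: x right, y down, z forward; pixel columns grow to the right and rows downward; lengths in m; the calibration is good to about 2 mm. A picture is of the moment at which its call begins.
- r.hand_in(): hands the job in, once; it reports no verdict.
The state is a dict: "clock": time; "joints": joint angles; "qvel": joint speeds; "tau": joint torques, N m; "tcp_pos": TCP position; "orientation": TCP orientation; "contact_force": force on the tool from outside, world axes, zero at the start; "moment": the same for the moment, N m; "grip_width": finger opening in m.
Only numpy, scipy, OpenCV 4.12 (cv2) and the standard library are available. Lean on these libraries where they do the work, as an engineer would, in place of code of your own. Each camera call takes 0.05 s, during which the arm holds its last target.

### The job

Swing the inspection lamp arm well clear of the round stand, so that its head no longer hangs anywhere near it, then lift the bolt can off the stand by its handle and set it down gently, upright and wholly on the rubber mat. Then put the flanged casting flange down in the middle of the stand in its place, without dropping it, and swing the lamp back so that its head is centred over the casting. Keep the can and the casting upright throughout and leave everything else where it is.

Things in the scene. Friction and masses are not known exactly. Their poses are not given: they have to be found in the camera images.
- lamp (a joint): swing of the lamp arm about its upright post, rad: 0 = lamp head exactly over the middle of the stand; positive = clockwise seen from above, which swings the head out to the robot's left and towards it; range -0.35 to 1.5; only the positive way clears the stand. The arm is stiff and stays where it is left
- lamp_hinge (a point): point on the lamp post's upright hinge axis, 224 mm above the table at the height of the boom; the post is 22 mm thick, its hub 38 mm wide with its top at 245 mm. The post and the stand share one fixed steel base
- lamp_grip (a point): point on the axis of the lamp's upright black rubber grip: a round pin 22 mm in diameter and 50 mm long, standing on the centre of the round grey lamp head; the point is 262 mm above the table, 22 mm below the pin's top. The head is a disc 96 mm in diameter, from 201 to 234 mm above the table; the boom, 18 mm square, runs at 215 to 233 mm from the head to the post, 240 mm from axis to axis
- stand_top (a point): centre of the flat top of the fixed round steel stand, 110 mm in diameter, 40 mm above the table
- can: metal bolt can, round, 76 mm in diameter and 70 mm high, full of bolts up to 66 mm, with a rigid bail handle over it; 0.3 to 0.6 kg; origin at the centre of its underside, z up; its handle's bar lies along its y axis. It starts on the stand, under the lamp head
- can_handle (a point): centre of the can's handle bar, 116 mm above the can's underside; the bar is 14 mm wide (along the can's x), 10 mm high and 83 mm long (along the can's y); 75 mm clear between its two uprights
- mat: flat black rubber mat, 150 x 150 x 4 mm, fixed to the table; origin at the centre of its underside, x and y along its sides
- tray: fixed low grey plastic tray, 150 (x) x 220 (y) mm, floor 5 mm thick, rim 12 mm high; origin at the centre of its underside. The casting and a bearing lie in it
- casting: bare aluminium flanged casting standing in the tray: flange 72 mm in diameter and 12 mm thick with four bolt holes, and on it a round boss 40 mm in diameter up to 62 mm; 0.3 to 0.55 kg; origin at the centre of the flange's underside, z up along the boss
- bearing: bystander: flat steel ring 60 mm across and 16 mm high, lying in the tray beside the casting; origin at the centre of its underside
- wrench: bystander: wrench 170 mm long lying flat on the table under the side where the lamp swings out
- screwdriver: bystander: screwdriver 190 mm long lying on the table at the robot's left
- tin: bystander: open steel tin without a handle, 70 mm in diameter and 70 mm high, on the table behind the stand; origin at the centre of its underside
- socket: bystander: wrench socket, an upright steel cylinder 32 mm in diameter and 45 mm high, between the robot and the stand; origin at the centre of its underside
- cleaner: bystander: spray can 60 mm in diameter and 170 mm high, at the far right; origin at the centre of its underside
- collar: bystander: dark steel collar 72 mm across and 20 mm high, lying on the table behind the stand to the right; origin at the centre of its underside
Mind the look-alikes: they are no part of the job. Leave any pink look-alike of the casting alone. What is shaped like the can but orange is not meant.

How it is judged:
On the way, in this order (a step that is already met when the one before it is completed fails the run):
1. the lamp is swung clear, its head's centre at least 0.15 m to the side of the stand's middle, with the can still on the stand (horizontal distance between lamp_grip and stand_top above 0.15 m and distance of can from where it was at the start of the episode below 0.02 m), for 0.1 s.
2. the bolt can stands upright, released and wholly on the mat (x of can in the frame of mat between -0.042 and 0.042 m and y of can in the frame of mat between -0.042 and 0.042 m and z of can in the frame of mat below 0.01 m and angle between can's own z axis and vertical below 0.1 rad and linear speed of can below 0.03 m/s and contact force between the fingers and can below 0.1 N), for 0.2 s.
3. the casting stands flange down, released, in the middle of the stand (within 20 mm) (horizontal distance between casting and stand_top below 0.02 m and z of casting in the frame of stand_top between -0.006 and 0.006 m and angle between casting's own z axis and vertical below 0.1 rad and linear speed of casting below 0.03 m/s and contact force between the fingers and casting below 0.1 N), for 0.2 s.
At the end, for the whole second after the job is handed in: The bolt can stands upright and at rest on the mat, its centre within 42 mm of the mat's centre along each of the mat's sides; the casting stands flange down and at rest on the stand, within 20 mm of its middle; the lamp is still, its head's centre within 30 mm of the casting's axis seen from above (x of can in the frame of mat between -0.042 and 0.042 m and y of can in the frame of mat between -0.042 and 0.042 m and z of can in the frame of mat below 0.01 m and angle between each of can, casting's own z axis and vertical below 0.1 rad and linear speed of each of can, casting below 0.03 m/s and horizontal distance between casting and stand_top below 0.02 m and z of casting in the frame of stand_top between -0.006 and 0.006 m and horizontal distance between lamp_grip and casting below 0.03 m and velocity of joint lamp between -0.05 and 0.05 rad/s); the robot touches nothing.
It fails at once if the can or the casting is tipped by more than about 35 degrees (angle between any of can, casting's own z axis and vertical above 0.6 rad).
It fails at once if the can is dropped (it falls, unheld, at over 0.5 m/s near the mat's height, as from more than about 13 mm) (contact force between the fingers and can below 0.1 N and linear speed of can above 0.5 m/s and z of can in the frame of mat below 0.03 m).
It fails at once if the casting is dropped (it falls, unheld, at over 0.5 m/s near the stand's height, as from more than about 13 mm) (contact force between the fingers and casting below 0.1 N and linear speed of casting above 0.5 m/s and z of casting in the frame of stand_top below 0.03 m).
It fails at once if the can is slammed on the mat, or the casting on the stand (over 80 N) (contact force between can and mat above 80 N or contact force between casting and station above 80 N).
It fails at once if a bystander is moved by more than 30 mm (distance of any of bearing, wrench, screwdriver, tin, socket, cleaner, collar from where it was at the start of the episode above 0.03 m).
It also fails if it takes over 67 s, if anything falls off the work surface, if the arm or the gripper's body presses on something with over 40 N, if the wrist force passes 120 N, or if a joint passes its speed limit or range.

## Working session

There is one attempt and no reset: what is moved stays moved. The work goes in short steps, Python scripts to look and compute and a tool call to move; the robot and the scene stay as the last step left them, time stands still between calls to the robot, and variables do not carry over. Pictures are saved under pics/ and viewed, and the job is handed in when it is done.

Besides the shell and the picture viewer there is one more tool, called after "Emit:" in YAML: its name, and indented under it one key for each argument. apply_moves: Moves the arm, as the interface text tells. Shifts and turns lie within -1 to 1; 1 stands for 12 cm of shift or 120 degrees of turn. Its arguments: {"type":"object","properties":{"dp":{"type":"array"},"twist":{"type":"array"},"jaw":{"type":"array"},"grip_force":{"type":"number"}},"required":["dp","twist","jaw"]}

```bash
ls; mkdir -p pics; python3 - <<'E'
from bench import r
import cv2,numpy as np
print(r.get_obs(), r.hold_point_z)
for n in("scene","top"):
    f=r.grab_frame(n); cv2.imwrite(f"pics/{n}0.png",f["color"][:,:,::-1])
    np.savez(f"pics/{n}0.npz",**f)
    print(n,f["intrinsics"],f["dist_coeffs"],f["R"],f["t"])
E
```

```text
pics
{'clock': 0.0, 'joints': array([-1.31810618,  0.47777505,  0.02235918,  1.55646482, -0.01152111,
        1.10928932, -0.08310111]), 'qvel': array([ 0.0005926 , -0.00026984, -0.00013162,  0.00182912,  0.0018118 ,
       -0.00026647, -0.00060342]), 'tau': array([ 3.14358749e-04, -5.96452045e+01,  1.60806801e+00, -2.81194353e+01,
        1.25037198e-02,  9.45434149e-03, -3.76657809e-06]), 'tcp_pos': array([0.23818426, 0.63127821, 0.40373695]), 'orientation': array([ 2.58303830e+00,  1.78617658e+00, -2.21929444e-03]), 'contact_force': array([0.57783401, 0.70726393, 0.2305752 ]), 'moment': array([ 0.02631736,  0.01405825, -0.00177007]), 'grip_width': 0.08523522347882789} 0.1547
scene [[512.8904306    0.         323.01529688]
 [  0.         512.8904306  239.89167616]
 [  0.           0.           1.        ]] [-0.0693434  0.         0.         0.         0.       ] [[ 0.31911614  0.94770101  0.00526222]
 [ 0.55446277 -0.18219353 -0.81202004]
 [-0.76859347  0.26204641 -0.58360582]] [-0.17004344 -0.14198824  1.72181423]
top [[535.41698675   0.         315.72370415]
 [  0.         535.41698675 246.09713044]
 [  0.           0.           1.        ]] [-0.09188156  0.          0.          0.          0.        ] [[-0.00911532 -0.99995703  0.00168742]
 [-0.98701088  0.0087266  -0.16041625]
 [ 0.16039463 -0.00312775 -0.98704801]] [0.01742833 0.52319582 1.48397012]
```

View pics/scene0.png

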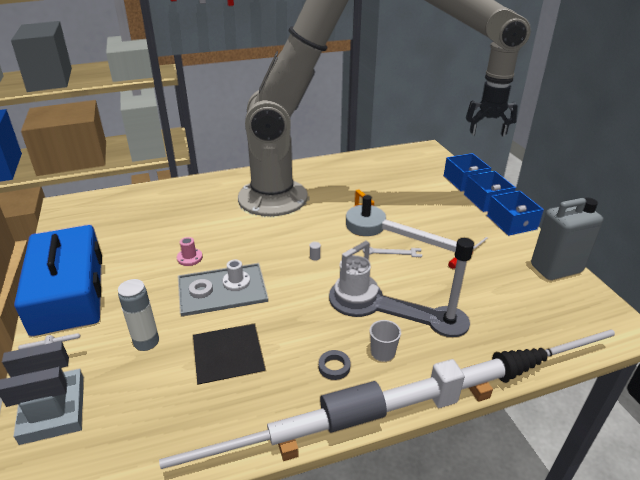

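View pics/top0.png

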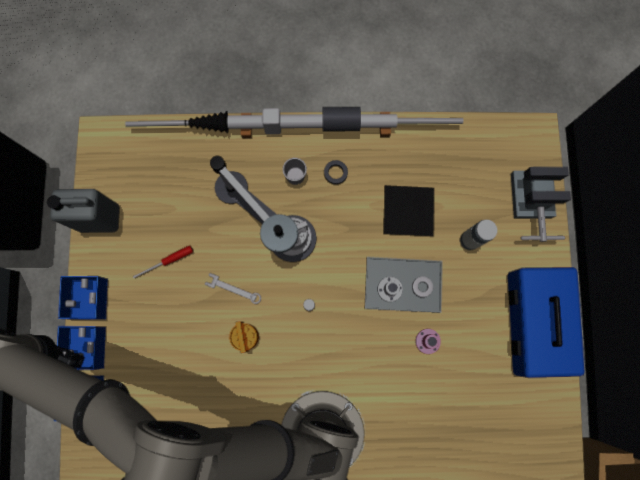

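The scene view shows the lamp grip at about (366,205), the post hub at (464,248), the can at (355,275), the mat at (228,352) and the casting at (235,273). The top view shows the head at (279,233), the hub at (218,162), the mat at (409,210), the casting at (390,288), and an orange look-alike can at (243,337). I'll build measuring helpers next.

```bash
cat > h.py <<'E'
import cv2,numpy as np
def load(n): return dict(np.load(f"pics/{n}.npz"))
def grab(n,tag):
    from bench import r
    f=r.grab_frame(n); np.savez(f"pics/{n}{tag}.npz",**f); cv2.imwrite(f"pics/{n}{tag}.png",f["color"][:,:,::-1]); return f
def ray(f,uv):
    uv=np.asarray(uv,float).reshape(-1,1,2)
    n=cv2.undistortPoints(uv,f["intrinsics"],f["dist_coeffs"])[:,0]
    d=np.c_[n,np.ones(len(n))]@f["R"]; c=-f["R"].T@f["t"]; return c,d
def plane(f,uv,z):
    c,d=ray(f,uv); s=(z-c[2])/d[:,2]; return c+d*s[:,None]
def proj(f,X):
    rv,_=cv2.Rodrigues(f["R"]); return cv2.projectPoints(np.asarray(X,float).reshape(-1,1,3),rv,f["t"],f["intrinsics"],f["dist_coeffs"])[0][:,0]
def cloud(f):
    h,w=f["z_map"].shape; v,u=np.mgrid[:h,:w]; c,d=ray(f,np.c_[u.ravel(),v.ravel()].astype(float))
    P=(c+d*f["z_map"].ravel()[:,None]); P[f["z_map"].ravel()==0]=np.nan; return P.reshape(h,w,3)
def crop(n,x,y,w,h,s,out):
    im=cv2.imread(f"pics/{n}.png")[y:y+h,x:x+w]; cv2.imwrite(f"pics/{out}.png",cv2.resize(im,None,fx=s,fy=s,interpolation=cv2.INTER_CUBIC))
E
python3 - <<'E'
from h import *
crop("scene0",300,170,190,180,4,"c1"); crop("top0",190,130,160,160,4,"c2"); crop("top0",350,170,110,200,3,"c3")
for n in("scene0","top0"):
    f=load(n);P=cloud(f)
    for nm,uvs in {"scene0":{"grip":(366,200),"hub":(464,245),"castboss":(235,265),"mat":(228,352),"handle":(356,250),"table":(150,250),"stand":(350,300)},
      "top0":{"grip":(279,231),"hub":(218,162),"cast":(390,287),"mat":(409,210),"tray":(370,300),"table":(330,400),"stand":(310,235),"tin":(295,172)}}[n].items():
        print(n,nm,P[uvs[1],uvs[0]].round(4))
E
```

```text
scene0 grip [0.5377 0.1004 0.282 ]
scene0 hub [0.7189 0.2546 0.2454]
scene0 castboss [ 0.4127 -0.1978  0.0721]
scene0 mat [ 0.6413 -0.2635  0.0096]
scene0 handle [0.5606 0.0723 0.1622]
scene0 table [ 0.1781 -0.4102  0.0027]
scene0 stand [0.5986 0.0471 0.0428]
top0 grip [0.5228 0.1019 0.2778]
top0 hub [0.7094 0.2601 0.2449]
top0 cast [ 0.402  -0.1916  0.0726]
top0 mat [ 0.6359 -0.2653  0.0025]
top0 tray [ 0.3704 -0.1417  0.0103]
top0 table [ 0.0913 -0.0234  0.0106]
top0 stand [0.5546 0.0288 0.0478]
top0 tin [0.7548 0.0726 0.0045]
```

View pics/c1.png

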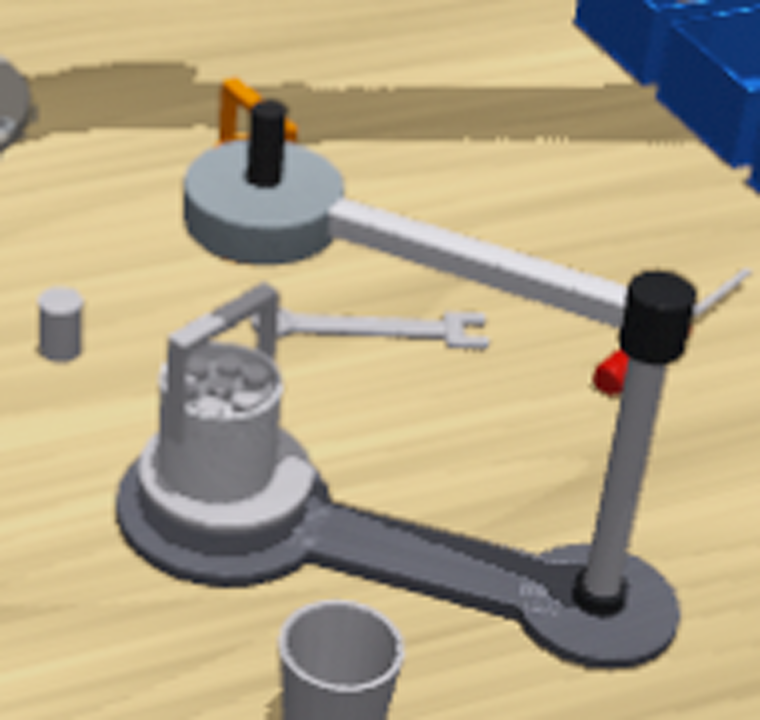

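View pics/c2.png

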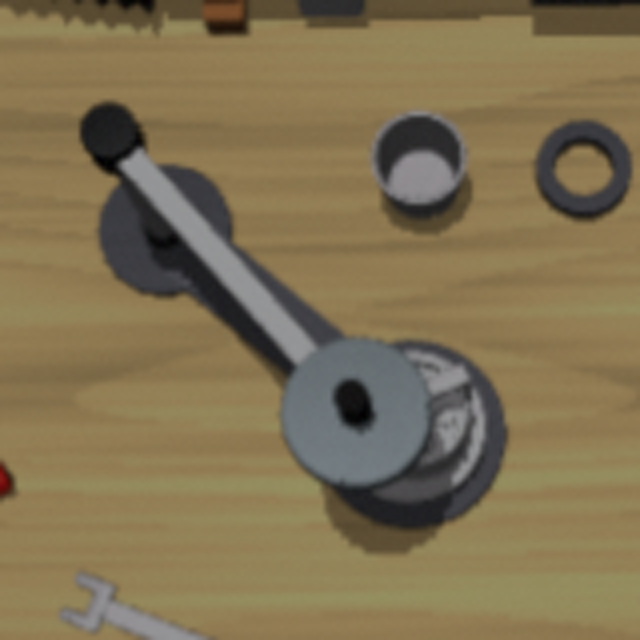

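View pics/c3.png

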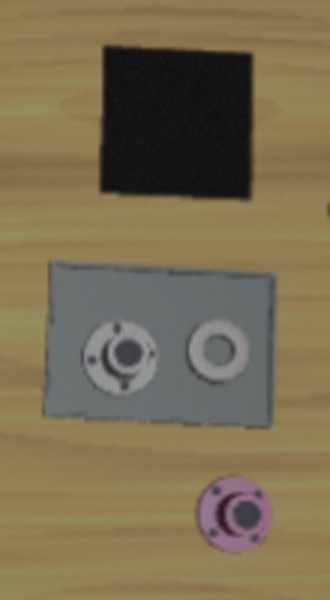

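```bash
cat >> h.py <<'E'
def circ(X):
    X=X[:,:2]
    A=np.c_[2*X,np.ones(len(X))]; s=np.linalg.lstsq(A,(X**2).sum(1),rcond=None)[0]
    return s[0],s[1],np.sqrt(s[2]+s[0]**2+s[1]**2)
E
python3 - <<'E'
from h import *
for n in("scene0","top0"):
    f=load(n);P=cloud(f);Z=P[...,2];X=P[...,0];Y=P[...,1]
    def band(nm,z0,z1,x0,x1,y0,y1,zp):
        m=((Z>z0)&(Z<z1)&(X>x0)&(X<x1)&(Y>y0)&(Y<y1)).astype(np.uint8)
        cs,_=cv2.findContours(m,cv2.RETR_EXTERNAL,cv2.CHAIN_APPROX_NONE)
        if not cs: print(n,nm,"none");return
        c=max(cs,key=cv2.contourArea); p=c[:,0]
        W=plane(f,p.astype(float),zp); mc,mr=cv2.minEnclosingCircle(W[:,:2].astype(np.float32))
        print(n,nm,"area",m.sum(),"medz",np.median(Z[m>0]).round(4),"circ",np.round(circ(W),4),"minenc",np.round(mc,4),round(mr,4))
        return p
    band("head",.222,.25,.45,.6,.04,.16,.234)
    band("griptop",.272,.295,.45,.6,.04,.16,.284)
    band("hub",.236,.26,.65,.78,.2,.32,.245)
    band("stand",.034,.05,.48,.68,-.05,.15,.040)
    band("flange",.012,.024,.34,.46,-.24,-.14,.017)
    band("boss",.06,.08,.34,.46,-.24,-.14,.067)
    band("bearing",.015,.03,.34,.46,-.32,-.235,.021)
    band("socket",.035,.055,.3,.45,-.02,.1,.045)
    band("tin",.06,.08,.7,.85,.03,.13,.07)
    band("can rim/bolts",.095,.125,.5,.65,-.02,.12,.11)
    p=band("handle",.142,.17,.5,.65,-.02,.14,.156)
    if p is not None:
        W=plane(f,p.astype(float),.156)[:,:2]; print("   handle rect",cv2.minAreaRect(W.astype(np.float32)))
    # mat
    m=(f["color"].max(2)<45)&(X>.5)&(X<.8)&(Y>-.4)&(Y<-.1)&(Z<.03)
    cs,_=cv2.findContours(m.astype(np.uint8),cv2.RETR_EXTERNAL,cv2.CHAIN_APPROX_NONE);c=max(cs,key=cv2.contourArea)
    print(n,"mat",cv2.minAreaRect(plane(f,c[:,0].astype(float),.004)[:,:2].astype(np.float32)))
E
```

```text
scene0 head area 910 medz 0.2353 circ [0.5469 0.1109 0.0533] minenc [0.5482 0.1195] 0.0721
scene0 griptop area 80 medz 0.2834 circ [0.5348 0.1013 0.0165] minenc [0.5341 0.1001] 0.0209
scene0 hub area 217 medz 0.2457 circ [0.7136 0.261  0.0223] minenc [0.7131 0.2605] 0.026
scene0 stand area 509 medz 0.0419 circ [0.5574 0.0797 0.0474] minenc [0.5579 0.0808] 0.0574
scene0 flange area 295 medz 0.0185 circ [ 0.4047 -0.1994  0.0317] minenc [ 0.4029 -0.2006] 0.0396
scene0 boss area 152 medz 0.0687 circ [ 0.4047 -0.199   0.0217] minenc [ 0.4054 -0.1982] 0.0253
scene0 bearing area 273 medz 0.0221 circ [ 0.4091 -0.2932  0.0308] minenc [ 0.4107 -0.2948] 0.0351
scene0 socket area 94 medz 0.0462 circ [0.3632 0.0333 0.0192] minenc [0.3628 0.0308] 0.0245
scene0 tin area 321 medz 0.0682 circ [0.7471 0.0703 0.0365] minenc [0.748  0.0706] 0.0397
scene0 can rim/bolts area 578 medz 0.1076 circ [0.5582 0.0783 0.0421] minenc [0.5563 0.0786] 0.0562
scene0 handle area 213 medz 0.1617 circ [0.5594 0.0757 0.0331] minenc [0.5553 0.0741] 0.0518
   handle rect ((0.5552380681037903, 0.07409168779850006), (0.03151
[... 728 characters left out ...]
p0 bearing area 257 medz 0.0209 circ [ 0.4082 -0.2918  0.0285] minenc [ 0.4081 -0.2925] 0.0307
top0 socket area 98 medz 0.0448 circ [0.3565 0.0353 0.0144] minenc [0.3571 0.0348] 0.0159
top0 tin area 140 medz 0.0684 circ [0.7429 0.0733 0.0337] minenc [0.7429 0.0731] 0.0355
top0 can rim/bolts area 148 medz 0.1065 circ [0.5384 0.0547 0.0209] minenc [0.5365 0.0542] 0.0318
top0 handle area 59 medz 0.1607 circ [0.5613 0.05   0.0113] minenc [0.5613 0.0502] 0.0148
   handle rect ((0.5605794787406921, 0.05017624795436859), (0.01702834852039814, 0.02750987559556961), 23.153867721557617)
top0 mat ((0.6344194412231445, -0.26398664712905884), (0.14541727304458618, 0.14602713286876678), 86.63743591308594)
```

```bash
cat >> h.py <<'E'
from scipy.spatial.transform import Rotation as Ro
def Rdown(h):  # heading (deg) of tool x, tool pointing down
    h=np.radians(h); x=np.array([np.cos(h),np.sin(h),0]); z=np.array([0,0,-1.]); return np.c_[x,np.cross(z,x),z]
def state():
    from bench import r
    o=r.get_obs(); R=Ro.from_rotvec(o["orientation"]).as_matrix(); return o,o["tcp_pos"],R
def show():
    o,p,R=state(); print("t",o["clock"],"p",p.round(4),"head",np.degrees(np.arctan2(R[1,0],R[0,0])).round(1),"tilt",np.degrees(np.arccos(-R[2,2])).round(2),"F",o["contact_force"].round(1),"w",round(o["grip_width"],4),"q",o["joints"].round(2))
def plan(wps,p=None,R=None,dec=2):
    """wps: list of (p,heading,nrows); print rows"""
    o,p0,R0=state()
    if p is None: p,R=p0,R0
    D=[];T=[]
    for tp,h,n in wps:
        tp=np.array(tp,float);Rt=Rdown(h)
        for k in range(n,0,-1):
            d=R.T@((tp-p)/k)/.12; w=Ro.from_matrix(R.T@Rt).as_rotvec()/k/np.radians(120)
            d=d.round(dec);w=w.round(dec if k>1 else 3)
            p=p+R@d*.12; R=R@Ro.from_rotvec(w*np.radians(120)).as_matrix()
            D.append(d.tolist());T.append(w.tolist())
    print(str(D).replace(" ",""));print(str(T).replace(" ",""));print(len(D),"end",p.round(4),np.degrees(np.arctan2(R[1,0],R[0,0])).round(1))
E
python3 - <<'E'
from h import *
show()
plan([([.238,.632,.49],69.3,2),([.5266,.1063,.485],130.7,15),([.5266,.1063,.485],130.7,1)])
E
```

```text
t 0.1 p [0.2382 0.6313 0.4038] head 69.3 tilt 0.09 F [ 0.3  0.4 -1. ] w 0.0852 q [-1.32  0.48  0.02  1.56 -0.01  1.11 -0.08]
[[0.0,-0.0,-0.36],[0.0,-0.0,-0.36],[-0.22,0.25,0.0],[-0.23,0.24,0.0],[-0.25,0.22,0.0],[-0.26,0.21,0.0],[-0.28,0.19,0.0],[-0.29,0.17,0.0],[-0.3,0.14,0.0],[-0.31,0.12,0.01],[-0.32,0.1,0.0],[-0.32,0.08,0.01],[-0.33,0.05,0.0],[-0.33,0.03,0.01],[-0.33,0.0,0.0],[-0.33,-0.02,0.01],[-0.33,-0.04,0.0],[0.0,-0.0,0.0]]
[[0.0,0.0,0.0],[0.0,0.001,0.0],[0.0,-0.0,-0.03],[0.0,-0.0,-0.03],[0.0,-0.0,-0.03],[0.0,-0.0,-0.04],[0.0,-0.0,-0.03],[0.0,-0.0,-0.04],[0.0,-0.0,-0.03],[0.0,-0.0,-0.04],[0.0,-0.0,-0.03],[0.0,-0.0,-0.04],[0.0,-0.0,-0.03],[0.0,-0.0,-0.04],[0.0,-0.0,-0.03],[0.0,-0.0,-0.04],[0.0,-0.0,-0.031],[0.0,-0.0,-0.0]]
18 end [0.5268 0.1063 0.4853] 130.6
```

Emit:
apply_moves:
  dp:
    - [0,0,-0.36]
    - [0,0,-0.36]
    - [-0.22,0.25,0]
    - [-0.23,0.24,0]
    - [-0.25,0.22,0]
    - [-0.26,0.21,0]
    - [-0.28,0.19,0]
    - [-0.29,0.17,0]
    - [-0.3,0.14,0]
    - [-0.31,0.12,0.01]
    - [-0.32,0.1,0]
  twist:
    - [0,0,0]
    - [0,0,0]
    - [0,0,-0.03]
    - [0,0,-0.03]
    - [0,0,-0.03]
    - [0,0,-0.04]
    - [0,0,-0.03]
    - [0,0,-0.04]
    - [0,0,-0.03]
    - [0,0,-0.04]
    - [0,0,-0.03]
  jaw: [0,0,0,0,0,0,0,0,0,0,0]

```text
clock: 1.2
tcp_pos: [0.4155, 0.3101, 0.4876]
orientation: [1.858, 2.533, -0.017]
contact_force: [0.7, 0.1, -0.1]
grip_width: 0.0854
```

```bash
python3 - <<'E'
from h import *
show()
plan([([.5266,.1063,.485],130.7,10)])
E
```

```text
t 1.2 p [0.4155 0.3101 0.4876] head 107.5 tilt 0.62 F [ 0.7  0.1 -0.1] w 0.0854 q [-0.84  0.15  0.09  1.82 -0.01  1.19  1.13]
[[-0.19,0.04,0.0],[-0.19,0.03,0.0],[-0.19,0.02,0.0],[-0.19,0.01,0.0],[-0.19,0.01,0.01],[-0.2,-0.0,0.0],[-0.19,-0.01,0.01],[-0.19,-0.02,0.0],[-0.19,-0.03,0.01],[-0.2,-0.04,0.0]]
[[-0.0,0.0,-0.02],[-0.0,0.0,-0.02],[-0.0,0.0,-0.02],[-0.0,0.0,-0.02],[-0.0,0.0,-0.02],[-0.0,0.0,-0.02],[-0.0,0.0,-0.02],[-0.0,0.0,-0.02],[-0.0,0.0,-0.02],[-0.005,0.001,-0.013]]
10 end [0.5269 0.1062 0.4851] 130.7
```

Emit:
apply_moves:
  dp:
    - [-0.19,0.04,0]
    - [-0.19,0.03,0]
    - [-0.19,0.02,0]
    - [-0.19,0.01,0]
    - [-0.19,0.01,0.01]
    - [-0.2,0,0]
    - [-0.19,-0.01,0.01]
    - [-0.19,-0.02,0]
    - [-0.19,-0.03,0.01]
    - [-0.2,-0.04,0]
    - [0,0,0]
  twist:
    - [0,0,-0.02]
    - [0,0,-0.02]
    - [0,0,-0.02]
    - [0,0,-0.02]
    - [0,0,-0.02]
    - [0,0,-0.02]
    - [0,0,-0.02]
    - [0,0,-0.02]
    - [0,0,-0.02]
    - [-0.005,0.001,-0.013]
    - [0,0,0]
  jaw: [0,0,0,0,0,0,0,0,0,0,0]

```text
clock: 2.3
tcp_pos: [0.5324, 0.0893, 0.4819]
orientation: [-1.3, -2.858, 0.011]
contact_force: [-0.5, -0.1, -0.7]
grip_width: 0.0855
```

```bash
python3 - <<'E'
from h import *
show()
grab("scene",1); crop("scene1",280,60,200,180,4,"c4")
plan([([.5266,.1063,.418],130.7,4)])
E
```

```text
t 2.3 p [0.5324 0.0893 0.4819] head 131.1 tilt 0.43 F [-0.5 -0.1 -0.7] w 0.0855 q [-0.49  0.19  0.24  1.79 -0.04  1.17  2.05]
[[0.03,0.01,0.13],[0.03,0.01,0.13],[0.03,0.02,0.14],[0.03,0.01,0.13]]
[[-0.0,-0.0,0.0],[-0.0,-0.0,0.0],[-0.0,-0.0,0.0],[-0.004,-0.0,0.004]]
4 end [0.5264 0.1057 0.4181] 130.7
```

View pics/c4.png

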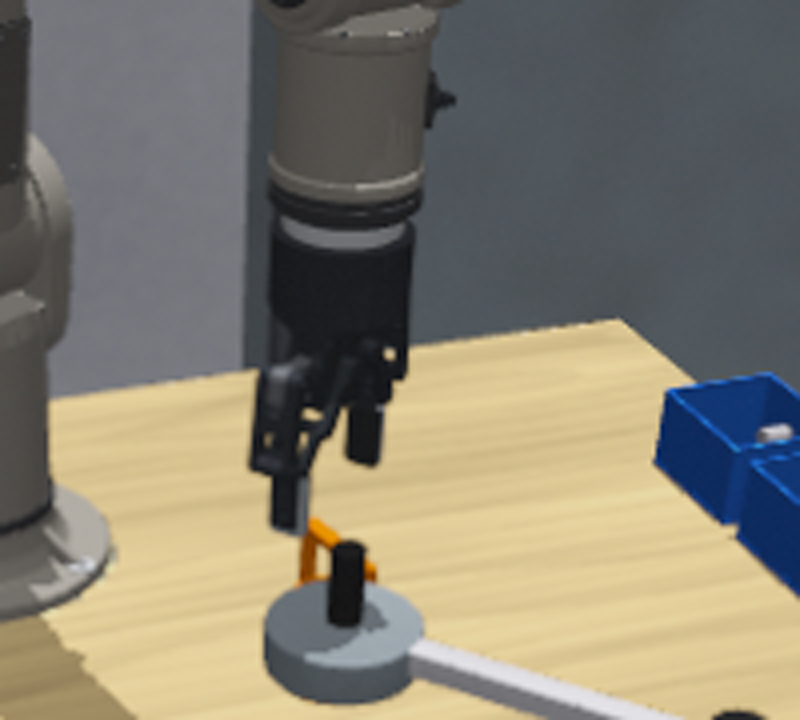

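The pin sits between the jaws' planes. The tool overshot its target by about 17 mm, so I'll centre it before lowering.

Emit:
apply_moves:
  dp:
    - [0.06,0.03,0]
    - [0.05,0.02,0]
    - [0,0,0]
    - [0,0,0]
  twist:
    - [-0.004,0,0.003]
    - [0,0,0]
    - [0,0,0]
    - [0,0,0]
  jaw: [0,0,0,0]

```text
clock: 2.75
tcp_pos: [0.5257, 0.1104, 0.4811]
orientation: [-1.301, -2.858, -0.002]
contact_force: [-0.6, 0.5, -0.3]
grip_width: 0.0856
```

```bash
python3 - <<'E'
from h import *
show()
plan([([.5266,.1063,.418],130.7,4)])
E
```

```text
t 2.75 p [0.5257 0.1104 0.4811] head 131.1 tilt 0.14 F [-0.6  0.5 -0.3] w 0.0856 q [-0.52  0.18  0.23  1.8  -0.05  1.17  2.01]
[[-0.01,-0.0,0.13],[-0.01,-0.01,0.13],[-0.01,-0.0,0.13],[-0.0,-0.01,0.14]]
[[0.0,-0.0,0.0],[0.0,-0.0,0.0],[0.0,-0.0,0.0],[0.0,-0.001,0.003]]
4 end [0.5261 0.1062 0.4174] 130.7
```

Emit:
apply_moves:
  dp:
    - [-0.01,-0.01,0.14]
    - [-0.01,0,0.14]
    - [0,0,0.13]
    - [0,0,0.06]
    - [0,0,0]
    - [0,0,0]
  twist:
    - [0,0,0]
    - [0,0,0]
    - [0,0,0]
    - [0,0,0]
    - [0,0,0]
    - [0,0,0]
  jaw: [0,0,0,0,0,0]

```text
clock: 3.35
tcp_pos: [0.5259, 0.1109, 0.4244]
orientation: [-1.294, -2.863, -0.006]
contact_force: [0.1, 0.4, 1.2]
grip_width: 0.0853
```

```bash
python3 - <<'E'
from h import *
show()
E
```

```text
t 3.35 p [0.5259 0.1109 0.4244] head 131.4 tilt 0.22 F [0.1 0.4 1.2] w 0.0853 q [-0.51  0.23  0.22  1.88 -0.06  1.04  2.03]
```

Emit:
apply_moves:
  dp:
    - [-0.02,0.02,0.03]
    - [0,0,0]
    - [0,0,0]
    - [0,0,0]
    - [0,0,0]
    - [0,0,0]
    - [0,0,0]
  twist:
    - [0,0,0]
    - [0,0,0]
    - [0,0,0]
    - [0,0,0]
    - [0,0,0]
    - [0,0,0]
    - [0,0,0]
  jaw: [0,255,255,255,255,255,255]
  grip_force: 30

```text
clock: 4.05
tcp_pos: [0.5304, 0.1107, 0.4231]
orientation: [1.293, 2.86, 0.011]
contact_force: [0.2, 0.3, -0.8]
grip_width: 0.0214
```

```bash
python3 - <<'E'
from h import *
show()
E
```

```text
t 4.05 p [0.5304 0.1107 0.4231] head 131.3 tilt 0.44 F [ 0.2  0.3 -0.8] w 0.0214 q [-0.51  0.24  0.22  1.87 -0.06  1.03  2.03]
```

Emit:
apply_moves:
  dp:
    - [0.08,0,0]
    - [0.14,0,0]
    - [0.14,0,0]
    - [0.14,0,0]
    - [0.14,0.01,0]
    - [0.14,0,0]
  twist:
    - [0,0,0.02]
    - [0,0,0.033]
    - [0,0,0.033]
    - [0,0,0.033]
    - [0,0,0.033]
    - [0,0,0.033]
  jaw: [255,255,255,255,255,255]

```text
clock: 4.65
tcp_pos: [0.4841, 0.1907, 0.4232]
orientation: [1.836, 2.537, 0.02]
contact_force: [9.6, 1.3, -7.1]
grip_width: 0.0214
```

```bash
cat >> h.py <<'E'
HUB=np.array([.708,.2624])
def lampst():
    o,p,R=state(); g=p+R@[0,0,.155]; v=g[:2]-HUB; print("grip r",np.linalg.norm(v).round(4),"az",np.degrees(np.arctan2(v[1],v[0])).round(1),"x-head rel tang",np.degrees(np.arctan2(R[1,0],R[0,0]))-np.degrees(np.arctan2(v[1],v[0]))-270)
E
python3 - <<'E'
from h import *
show();lampst()
E
```

```text
t 4.65 p [0.4841 0.1907 0.4232] head 108.2 tilt 0.93 F [ 9.6  1.3 -7.1] w 0.0214 q [-0.69  0.2   0.22  1.92 -0.05  1.01  1.44]
grip r 0.2325 az -162.2 x-head rel tang 0.4573024580429319
```

Emit:
apply_moves:
  dp:
    - [0.14,0,0]
    - [0.14,0,0]
    - [0.14,0,0]
    - [0.14,0.01,0]
    - [0.14,0,0]
    - [0.14,0.01,0]
    - [0.14,0,0]
    - [0.1,0.01,0]
    - [0,0,0]
    - [0,0,0]
  twist:
    - [0,0,0.033]
    - [0,0,0.033]
    - [0,0,0.033]
    - [0,0,0.033]
    - [0,0,0.033]
    - [0,0,0.033]
    - [0,0,0.033]
    - [0,0,0.02]
    - [0,0,0]
    - [0,0,0]
  jaw: [255,255,255,255,255,255,255,255,255,255]

```text
clock: 5.65
tcp_pos: [0.4793, 0.321, 0.4232]
orientation: [2.449, 1.944, 0.023]
contact_force: [-1.7, -2.3, 1.4]
grip_width: 0.0209
```

```bash
python3 - <<'E'
from h import *
show();lampst()
E
```

```text
t 5.65 p [0.4793 0.321  0.4232] head 76.9 tilt 1.19 F [-1.7 -2.3  1.4] w 0.0209 q [-0.9   0.3   0.24  1.79 -0.06  1.05  0.71]
grip r 0.233 az 165.5 x-head rel tang -358.64517821278594
```

Emit:
apply_moves:
  dp:
    - [0,0,0]
    - [0,0,0]
    - [0,0,0]
    - [0,0,-0.15]
    - [0,0,-0.3]
    - [0,0,-0.3]
    - [0,0,-0.1]
    - [0,0,0]
    - [0,0,0]
  twist:
    - [0,0,0]
    - [0,0,0]
    - [0,0,0]
    - [0,0,0]
    - [0,0,0]
    - [0,0,0]
    - [0,0,0]
    - [0,0,0]
    - [0,0,0]
  jaw: [0,0,0,0,0,0,0,0,0]

```text
clock: 6.55
tcp_pos: [0.4761, 0.3176, 0.5263]
orientation: [2.449, 1.945, 0.015]
contact_force: [0.3, -0.3, -0.2]
grip_width: 0.0851
```

```bash
python3 - <<'E'
from h import *
show()
grab("scene",2);grab("top",2); crop("top2",200,120,250,220,3,"c5")
E
```

```text
t 6.55 p [0.4761 0.3176 0.5263] head 76.9 tilt 0.99 F [ 0.3 -0.3 -0.2] w 0.0851 q [-0.91  0.21  0.25  1.66 -0.04  1.26  0.69]
```

View pics/c5.png

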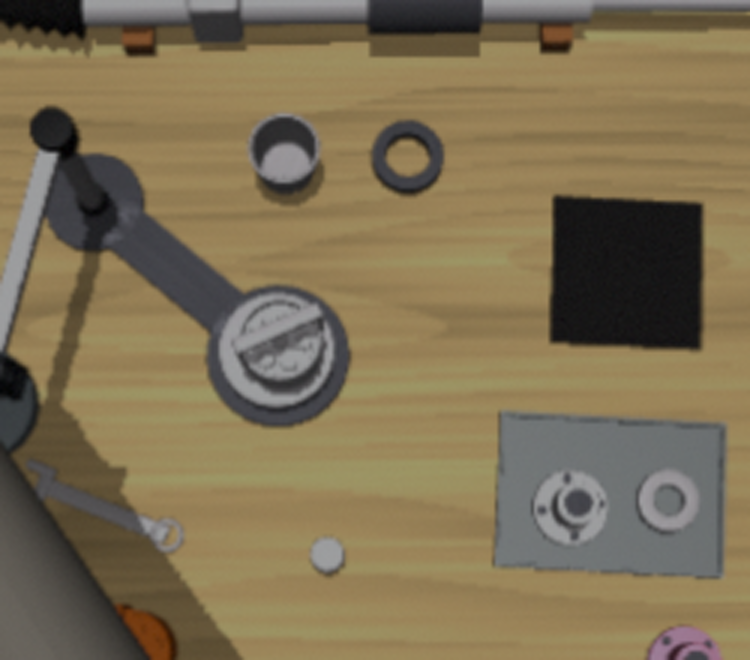

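View pics/scene2.png

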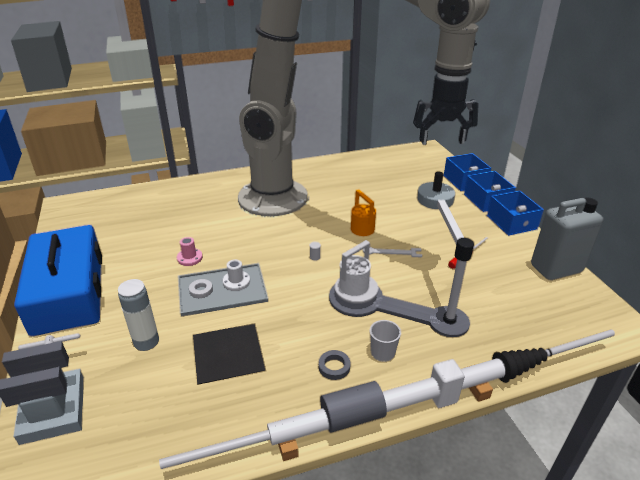

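The lamp has swung out to the left: its head is at about (437,195) in the scene view, and the can is unobstructed. In the top view the can handle is fully visible around (293,230). Next I'll measure the handle, the stand and the mat.

```bash
python3 - <<'E'
from h import *
f=load("top2");P=cloud(f);Z=P[...,2];X=P[...,0];Y=P[...,1]
def band(nm,z0,z1,x0,x1,y0,y1,zp):
    m=((Z>z0)&(Z<z1)&(X>x0)&(X<x1)&(Y>y0)&(Y<y1)).astype(np.uint8)
    cs,_=cv2.findContours(m,cv2.RETR_EXTERNAL,cv2.CHAIN_APPROX_NONE)
    c=max(cs,key=cv2.contourArea); p=c[:,0]
    W=plane(f,p.astype(float),zp); mc,mr=cv2.minEnclosingCircle(W[:,:2].astype(np.float32))
    print(nm,"area",m.sum(),"medz",np.median(Z[m>0]).round(4),"circ",np.round(circ(W),4),"minenc",np.round(mc,4),round(mr,4))
    r=cv2.minAreaRect(W[:,:2].astype(np.float32)); print("   rect",r); return p
band("handle",.148,.17,.5,.65,-.02,.14,.156)
band("stand",.034,.05,.48,.68,-.05,.15,.040)
band("canrim",.1,.17,.5,.65,-.02,.14,.11)
band("wrong-height collar",.012,.03,.7,.82,-.06,.02,.02)
band("tray",.003,.03,.3,.5,-.4,-.1,.012)
# handle: colour profile check with scene
s=load("scene2");Q=cloud(s)
m=((Q[...,2]>.153)&(Q[...,2]<.17)&(abs(Q[...,0]-.556)<.06)&(abs(Q[...,1]-.08)<.06)).astype(np.uint8)
print(m.sum(),cv2.minAreaRect(plane(s,np.argwhere(m)[:,::-1].astype(float),.156)[:,:2].astype(np.float32)))
for nm,c in {"handle":[.556,.078,.156],"stand":[.555,.079,.04]}.items(): print(nm,proj(f,c),proj(s,c))
h=np.zeros((1,));o=f["color"]
E
```

```text
handle area 175 medz 0.1607 circ [0.5491 0.0749 0.0276] minenc [0.55   0.0755] 0.0416
   rect ((0.5500988960266113, 0.07554511725902557), (0.015893617644906044, 0.08227036148309708), 23.8804931640625)
stand area 417 medz 0.0404 circ [0.5539 0.0809 0.0497] minenc [0.5519 0.0817] 0.055
   rect ((0.5524587631225586, 0.08190461993217468), (0.10610628128051758, 0.10770025104284286), 89.5775375366211)
canrim area 445 medz 0.1117 circ [0.5503 0.0751 0.0384] minenc [0.5543 0.0756] 0.0441
   rect ((0.5490827560424805, 0.07820987701416016), (0.079937644302845, 0.07578121870756149), 82.21246337890625)
wrong-height collar area 191 medz 0.0196 circ [ 0.7503 -0.0443  0.0295] minenc [ 0.7504 -0.0457] 0.0365
   rect ((0.7508737444877625, -0.03614473715424538), (0.04454775154590607, 0.07110776007175446), 89.0154037475586)
tray area 3604 medz 0.007 circ [ 0.419  -0.2369  0.1077] minenc [ 0.4168 -0.2342] 0.1365
   rect ((0.4131270945072174, -0.23575247824192047), (0.2481726109981537, 0.16209304332733154), 86.95187377929688)
185 ((0.5485913157463074, 0.07568864524364471), (0.02102234773337841, 0.09170068800449371), 25.633331298828125)
handle [[291.0634255  227.26370792]] [[357.42048919 250.53531438]]
stand [[292.48577763 235.51068949]] [[355.58124895 287.01494578]]
```

```bash
python3 - <<'E'
from h import *
show()
plan([([.5486,.0753,.46],23.9,11),([.5486,.0753,.40],23.9,3)])
E
```

```text
t 6.65 p [0.476  0.3176 0.5256] head 76.9 tilt 0.95 F [-0.9  0.4 -0.5] w 0.0852 q [-0.91  0.21  0.25  1.67 -0.04  1.26  0.69]
[[-0.17,0.09,0.05],[-0.16,0.11,0.05],[-0.15,0.12,0.05],[-0.14,0.13,0.05],[-0.12,0.14,0.05],[-0.11,0.15,0.05],[-0.1,0.16,0.05],[-0.09,0.17,0.05],[-0.07,0.18,0.06],[-0.05,0.19,0.05],[-0.04,0.19,0.06],[-0.0,-0.0,0.17],[-0.0,-0.0,0.16],[-0.0,-0.0,0.17]]
[[0.0,-0.0,0.04],[0.0,-0.0,0.04],[0.0,-0.0,0.04],[0.0,-0.0,0.04],[0.0,-0.0,0.04],[0.0,-0.0,0.04],[0.0,-0.0,0.04],[0.0,-0.0,0.04],[0.0,-0.0,0.04],[0.0,-0.0,0.04],[0.006,-0.005,0.042],[-0.0,-0.0,-0.0],[-0.0,-0.0,-0.0],[-0.0,-0.0,-0.0]]
14 end [0.5488 0.0751 0.3998] 23.9
```

Emit:
apply_moves:
  dp:
    - [-0.17,0.09,0.05]
    - [-0.16,0.11,0.05]
    - [-0.15,0.12,0.05]
    - [-0.14,0.13,0.05]
    - [-0.12,0.14,0.05]
    - [-0.11,0.15,0.05]
    - [-0.1,0.16,0.05]
    - [-0.09,0.17,0.05]
    - [-0.07,0.18,0.06]
    - [-0.04,0.12,0.05]
    - [-0.02,0.06,0.1]
    - [0,0,0.15]
    - [0,0,0.08]
    - [0,0,0]
  twist:
    - [0,0,0.04]
    - [0,0,0.04]
    - [0,0,0.04]
    - [0,0,0.04]
    - [0,0,0.04]
    - [0,0,0.04]
    - [0,0,0.04]
    - [0,0,0.04]
    - [0,0,0.04]
    - [0,0,0.04]
    - [0.006,-0.005,0.03]
    - [0,0,0]
    - [0,0,0]
    - [0,0,0]
  jaw: [0,0,0,0,0,0,0,0,0,0,0,0,0,0]

```text
clock: 8.05
tcp_pos: [0.5326, 0.0868, 0.4044]
orientation: [3.068, 0.631, -0.048]
contact_force: [-0.3, 0.7, 0.3]
grip_width: 0.0853
```

```bash
python3 - <<'E'
from h import *
show()
plan([([.5486,.0753,.36],23.9,3),([.5486,.0753,.313],23.9,3)])
E
```

```text
t 8.05 p [0.5326 0.0868 0.4044] head 23.2 tilt 1.83 F [-0.3  0.7  0.3] w 0.0853 q [-0.68  0.28  0.49  1.9  -0.14  1.03  0.27]
[[0.03,0.05,0.12],[0.03,0.04,0.12],[0.03,0.05,0.13],[0.0,-0.0,0.13],[0.0,-0.0,0.13],[0.0,-0.0,0.13]]
[[0.0,0.01,-0.0],[0.0,0.0,-0.0],[0.001,0.005,-0.005],[0.0,0.0,-0.0],[0.0,0.0,-0.0],[0.0,0.0,-0.0]]
6 end [0.5485 0.0751 0.313 ] 23.8
```

Emit:
apply_moves:
  dp:
    - [0.04,0.06,0.08]
    - [0.03,0.05,0.1]
    - [0.02,0.03,0.1]
    - [0,0,0.04]
    - [0,0,0]
  twist:
    - [0,0.007,0]
    - [0,0.007,-0.003]
    - [0.001,0,-0.002]
    - [0,0,0]
    - [0,0,0]
  jaw: [0,0,0,0,0]

```text
clock: 8.55
tcp_pos: [0.5492, 0.077, 0.3644]
orientation: [3.072, 0.656, -0.004]
contact_force: [0.2, -0.0, 0.7]
grip_width: 0.0856
```

```bash
python3 - <<'E'
from h import *
show()
grab("scene",3);crop("scene3",270,130,180,180,4,"c6")
plan([([.5486,.0753,.313],23.9,4)])
E
```

```text
t 8.55 p [0.5492 0.077  0.3644] head 24.1 tilt 0.16 F [ 0.2 -0.   0.7] w 0.0856 q [-0.63  0.35  0.48  1.91 -0.19  0.93  0.36]
[[-0.0,0.0,0.11],[-0.0,0.0,0.11],[-0.0,0.01,0.11],[-0.01,0.0,0.1]]
[[0.0,0.0,0.0],[0.0,0.0,0.0],[0.0,0.0,0.0],[0.0,0.001,0.002]]
4 end [0.5485 0.0754 0.3132] 23.9
```

View pics/c6.png

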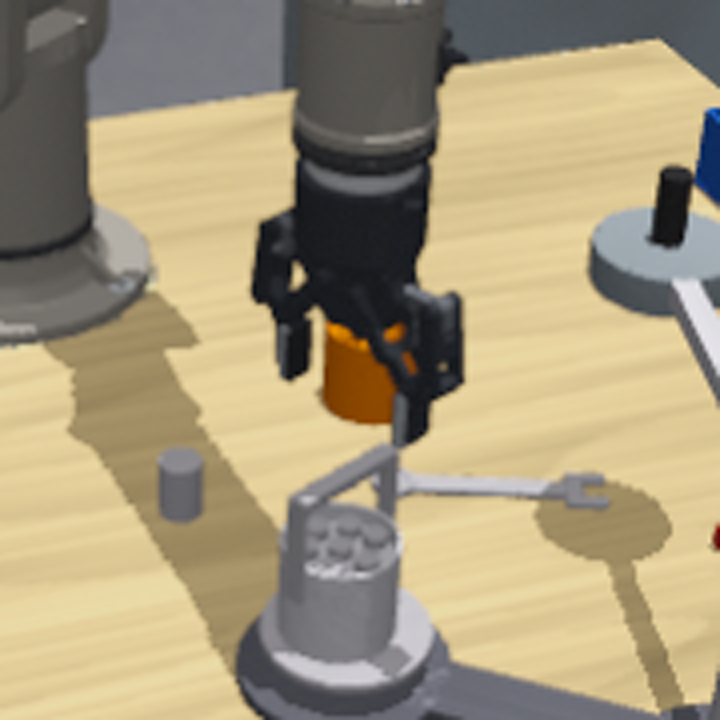

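The open jaws straddle the handle bar, with one finger on each side. I'll descend and grip.

Emit:
apply_moves:
  dp:
    - [0,0,0.1]
    - [0,0.01,0.12]
    - [0,0,0.12]
    - [0,0,0.06]
    - [0,0,0]
    - [0,0,0]
    - [0,0,0]
    - [0,0,0]
    - [0,0,0]
    - [0,0,0]
    - [0,0,0]
  twist:
    - [0,0,0]
    - [0,0,0]
    - [0,0,0]
    - [0,0,0]
    - [0,0,0]
    - [0,0,0]
    - [0,0,0]
    - [0,0,0]
    - [0,0,0]
    - [0,0,0]
    - [0,0,0]
  jaw: [0,0,0,0,0,255,255,255,255,255,255]
  grip_force: 60

```text
clock: 9.7
tcp_pos: [0.5501, 0.0768, 0.315]
orientation: [-3.071, -0.658, -0.003]
contact_force: [-0.4, -0.5, -4.2]
grip_width: 0.0126
```

```bash
python3 - <<'E'
from h import *
show()
E
```

```text
t 9.7 p [0.5501 0.0768 0.315 ] head 24.2 tilt 0.1 F [-0.4 -0.5 -4.2] w 0.0126 q [-0.6   0.41  0.45  1.95 -0.24  0.83  0.4 ]
```

Emit:
apply_moves:
  dp:
    - [0,0,-0.03]
    - [0,0,-0.08]
    - [0,0,-0.14]
    - [0,0,-0.18]
    - [0,0,-0.16]
    - [0,0,-0.08]
    - [0,0,0]
  twist:
    - [0,0,0]
    - [0,0,0]
    - [0,0,0]
    - [0,0,0]
    - [0,0,0]
    - [0,0,0]
    - [0,0,0]
  jaw: [255,255,255,255,255,255,255]

```text
clock: 10.4
tcp_pos: [0.548, 0.0762, 0.398]
orientation: [3.072, 0.657, -0.009]
contact_force: [0.7, 0.3, -3.7]
grip_width: 0.0125
```

```bash
python3 - <<'E'
from h import *
show()
grab("scene",4);crop("scene4",270,80,180,240,3,"c7")
f=grab("top",4)
plan([([.6344,-.264,.385],24.2,13)])
E
```

```text
t 10.4 p [0.548  0.0762 0.398 ] head 24.2 tilt 0.34 F [ 0.7  0.3 -3.7] w 0.0125 q [-0.65  0.3   0.49  1.88 -0.17  1.    0.34]
[[-0.04,0.22,0.01],[-0.04,0.22,0.01],[-0.04,0.22,0.01],[-0.04,0.22,0.01],[-0.04,0.22,0.01],[-0.04,0.22,0.01],[-0.04,0.22,0.01],[-0.04,0.22,0.0],[-0.04,0.22,0.01],[-0.03,0.23,0.0],[-0.04,0.22,0.01],[-0.03,0.23,0.0],[-0.04,0.22,0.01]]
[[-0.0,0.0,-0.0],[-0.0,0.0,-0.0],[-0.0,0.0,-0.0],[-0.0,0.0,-0.0],[-0.0,0.0,-0.0],[-0.0,0.0,-0.0],[-0.0,0.0,-0.0],[-0.0,0.0,-0.0],[-0.0,0.0,-0.0],[-0.0,0.0,-0.0],[-0.0,0.0,-0.0],[-0.0,0.0,-0.0],[-0.001,0.004,-0.0]]
13 end [ 0.6341 -0.2636  0.3845] 24.2
```

View pics/c7.png

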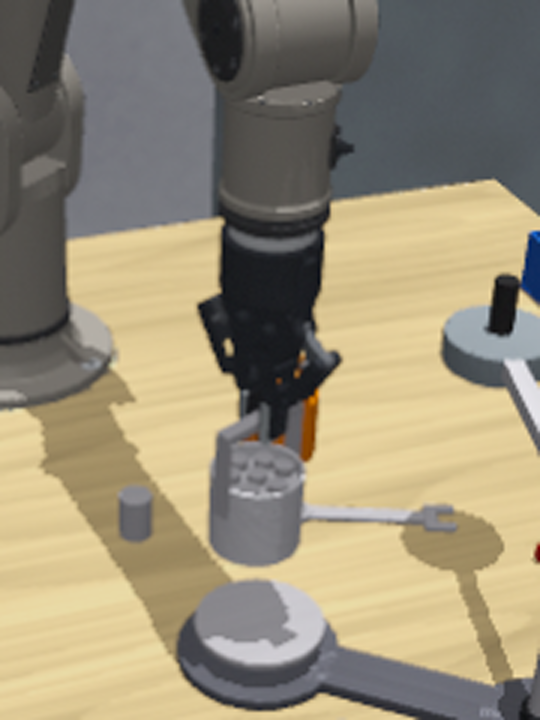

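Emit:
apply_moves:
  dp:
    - [-0.01,0.08,0]
    - [-0.02,0.14,0]
    - [-0.03,0.2,0]
    - [-0.04,0.24,0]
    - [-0.04,0.24,0]
    - [-0.04,0.24,0]
    - [-0.04,0.24,0]
    - [-0.04,0.24,0]
    - [-0.04,0.24,0]
    - [-0.04,0.24,0]
    - [-0.04,0.24,0]
    - [-0.03,0.2,0]
    - [-0.02,0.13,0]
    - [-0.01,0.07,0]
    - [0,0.03,0]
    - [0,0,0]
  twist:
    - [0,0.001,0]
    - [0,0.001,0]
    - [0,0,0]
    - [0,0,0]
    - [0,0,0]
    - [0,0,0]
    - [0,0,0]
    - [0,0,0]
    - [0,0,0]
    - [0,0,0]
    - [0,0,0]
    - [0,0,0]
    - [0,0,0]
    - [0,0,0]
    - [0,0,0]
    - [0,0,0]
  jaw: [255,255,255,255,255,255,255,255,255,255,255,255,255,255,255,255]

```text
clock: 12.1
tcp_pos: [0.6342, -0.2682, 0.3767]
orientation: [-3.068, -0.658, 0.053]
contact_force: [-0.1, -0.0, -3.6]
grip_width: 0.0125
```

```bash
python3 - <<'E'
from h import *
show()
plan([([.6344,-.264,.34],24.2,5),([.6344,-.264,.29],24.2,5)])
# stand from frame 4
f=load("top4");P=cloud(f);Z=P[...,2];X=P[...,0];Y=P[...,1]
for n,z0,z1,zp in (("st",.034,.05,.04),):
    m=((Z>z0)&(Z<z1)&(X>.48)&(X<.68)&(Y>-.05)&(Y<.17)).astype(np.uint8)
    cs,_=cv2.findContours(m,cv2.RETR_EXTERNAL,cv2.CHAIN_APPROX_NONE);c=max(cs,key=cv2.contourArea)
    W=plane(f,c[:,0].astype(float),zp);print(m.sum(),np.round(circ(W),4),cv2.minEnclosingCircle(W[:,:2].astype(np.float32)))
E
```

```text
t 12.1 p [ 0.6342 -0.2682  0.3767] head 24.2 tilt 1.96 F [-0.1 -0.  -3.6] w 0.0125 q [-0.05  0.58  0.54  1.56 -0.3   1.12  0.98]
[[0.01,-0.01,0.06],[0.0,-0.0,0.06],[0.01,-0.01,0.06],[0.0,-0.0,0.06],[0.0,-0.01,0.07],[0.0,0.0,0.08],[0.0,0.0,0.08],[0.0,0.0,0.08],[0.0,0.0,0.09],[0.0,0.0,0.08]]
[[-0.0,0.0,-0.0],[-0.0,0.0,-0.0],[-0.0,0.01,-0.0],[-0.0,0.0,-0.0],[-0.005,0.006,-0.0],[0.0,-0.0,-0.0],[0.0,-0.0,-0.0],[0.0,-0.0,-0.0],[0.0,-0.0,-0.0],[0.0,-0.0,-0.0]]
10 end [ 0.634  -0.264   0.2903] 24.2
13 [0.5622 0.0361 0.0087] ((0.5633498430252075, 0.03020494058728218), 0.010410857386887074)
```

Emit:
apply_moves:
  dp:
    - [0,-0.01,0.06]
    - [0.01,-0.01,0.08]
    - [0,-0.01,0.1]
    - [0,0,0.12]
    - [0,0,0.1]
    - [0,0,0.08]
    - [0,0,0.04]
    - [0,0,0]
    - [0,0,0]
  twist:
    - [-0.001,0.006,0]
    - [-0.002,0.005,0]
    - [-0.001,0.005,0]
    - [0,0,0]
    - [0,0,0]
    - [0,0,0]
    - [0,0,0]
    - [0,0,0]
    - [0,0,0]
  jaw: [255,255,255,255,255,255,255,255,255]

```text
clock: 13.0
tcp_pos: [0.6341, -0.2568, 0.2999]
orientation: [-3.062, -0.669, -0.004]
contact_force: [0.2, 0.5, -4.8]
grip_width: 0.0129
```

```bash
python3 - <<'E'
from h import *
show()
plan([([.6344,-.264,.279],24.2,4)])
grab("scene",5);crop("scene5",160,200,160,200,4,"c8")
E
```

```text
t 13.0 p [ 0.6341 -0.2568  0.2999] head 24.7 tilt 0.43 F [ 0.2  0.5 -4.8] w 0.0129 q [-0.03  0.64  0.49  1.64 -0.36  0.95  1.01]
[[-0.01,0.01,0.04],[-0.0,0.02,0.04],[-0.01,0.01,0.05],[-0.0,0.02,0.04]]
[[-0.0,-0.0,0.0],[-0.0,-0.0,0.0],[-0.0,-0.0,0.0],[-0.003,-0.002,0.004]]
4 end [ 0.635  -0.2642  0.2794] 24.2
```

View pics/c8.png

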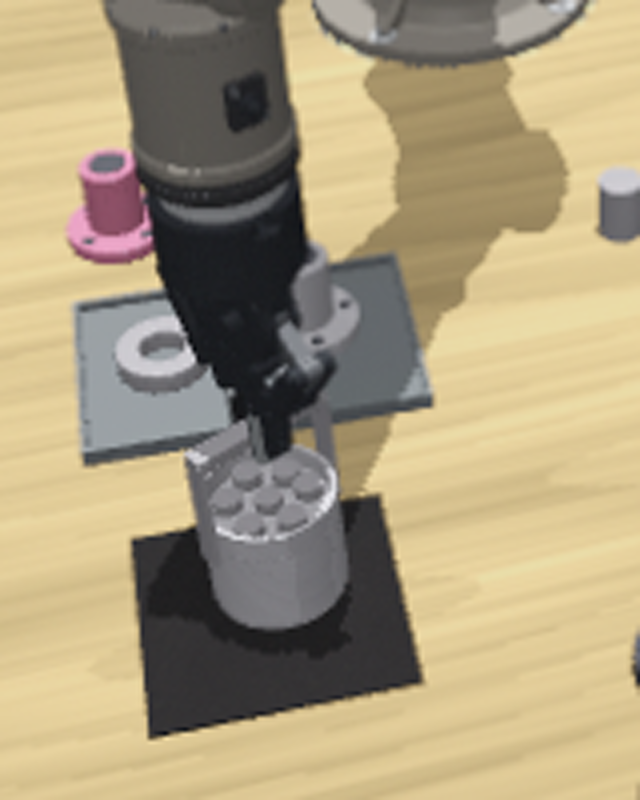

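The can hangs upright about 20 mm over the mat, inside its outline. I'll lower it slowly.

Emit:
apply_moves:
  dp:
    - [-0.01,0.02,0.04]
    - [0,0.02,0.05]
    - [0,0.01,0.04]
    - [0,0,0.02]
    - [0,0,0.01]
    - [0,0,0]
  twist:
    - [0,0,0]
    - [-0.002,-0.001,0]
    - [0,0,0]
    - [0,0,0]
    - [0,0,0]
    - [0,0,0]
  jaw: [255,255,255,255,255,255]

```text
clock: 13.65
tcp_pos: [0.6361, -0.2641, 0.2805]
orientation: [-3.069, -0.67, -0.006]
contact_force: [-0.1, -0.5, -3.8]
grip_width: 0.0128
```

```bash
python3 - <<'E'
from h import *
show()
E
```

```text
t 13.65 p [ 0.6361 -0.2641  0.2805] head 24.6 tilt 0.22 F [-0.1 -0.5 -3.8] w 0.0128 q [-0.02  0.67  0.48  1.65 -0.37  0.92  1.03]
```

Emit:
apply_moves:
  dp:
    - [0,0,0.015]
    - [0,0,0.015]
    - [0,0,0]
  twist:
    - [0,0,0]
    - [0,0,0]
    - [0,0,0]
  jaw: [255,255,255]

```text
clock: 13.95
tcp_pos: [0.6369, -0.2643, 0.2796]
orientation: [3.069, 0.67, 0.011]
contact_force: [-0.0, 0.9, -3.7]
grip_width: 0.0125
```

```bash
python3 - <<'E'
from h import *
show()
E
```

```text
t 13.95 p [ 0.6369 -0.2643  0.2796] head 24.6 tilt 0.4 F [-0.   0.9 -3.7] w 0.0125 q [-0.02  0.67  0.48  1.64 -0.37  0.91  1.03]
```

Emit:
apply_moves:
  dp:
    - [0,0,0.03]
    - [0,0,0.03]
    - [0,0,0.02]
    - [0,0,0]
  twist:
    - [0,0,0]
    - [0,0,0]
    - [0,0,0]
    - [0,0,0]
  jaw: [255,255,255,255]

```text
clock: 14.35
tcp_pos: [0.638, -0.2653, 0.2798]
orientation: [3.069, 0.67, 0.022]
contact_force: [-0.3, 0.5, -4.4]
grip_width: 0.0121
```

```bash
python3 - <<'E'
from h import *
show()
E
```

```text
t 14.35 p [ 0.638  -0.2653  0.2798] head 24.6 tilt 0.8 F [-0.3  0.5 -4.4] w 0.0121 q [-0.01  0.67  0.47  1.64 -0.38  0.91  1.03]
```

```bash
python3 - <<'E'
from h import *
f=grab("scene",6);crop("scene6",170,240,140,150,5,"c9")
show()
P=cloud(f);
for z in (.004,.01,.02):print(z,proj(f,[[.6378-.038*.77,-.265+.038*-.26*0,z]]))
# bottom front point of can toward camera: camera dir
c=-f["R"].T@f["t"];d=c[:2]-np.array([.6375,-.265]);d/=np.linalg.norm(d);print(c,[proj(f,[*(np.array([.6375,-.265])+.038*d),z])[0].round(1) for z in(.004,.01,.02,.074)])
E
```

```text
t 14.4 p [ 0.6382 -0.2654  0.2798] head 24.6 tilt 0.82 F [ 0.2 -0.5 -4. ] w 0.013 q [-0.01  0.67  0.47  1.64 -0.38  0.91  1.03]
0.004 [[225.0902948  343.63670669]]
0.01 [[224.8047623  341.84519582]]
0.02 [[224.32537564 338.8344932 ]]
[ 1.45636597 -0.31591424  0.89045832] [array([229.3, 365.2]), array([229. , 363.4]), array([228.5, 360.4]), array([225.9, 343.4])]
```

View pics/c9.png

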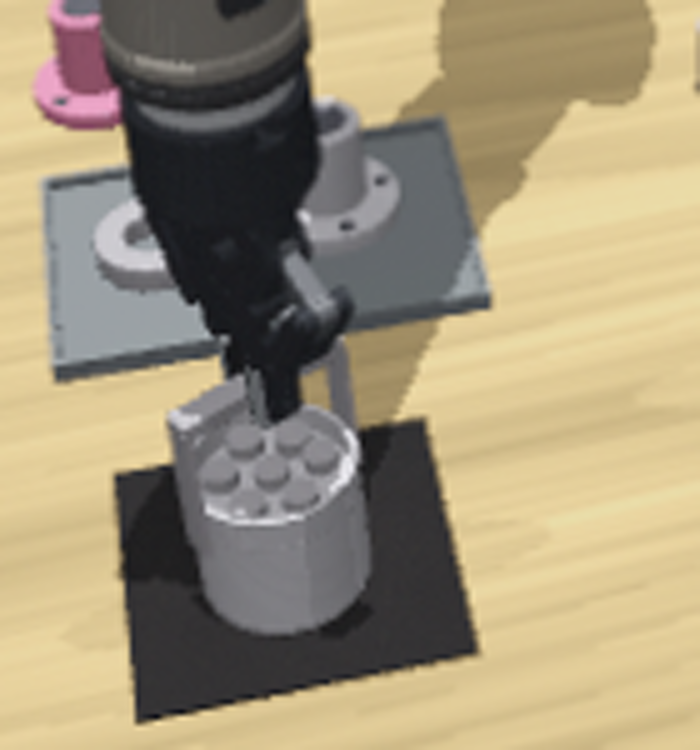

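The can's front lower edge at (227,366.6) matches the projection for standing on the mat top (229,365). The stalled descent agrees with that. Releasing.

Emit:
apply_moves:
  dp:
    - [0,0,0]
    - [0,0,0]
    - [0,0,0]
    - [0,0,0]
    - [0,0,0]
    - [0,0,0]
  twist:
    - [0,0,0]
    - [0,0,0]
    - [0,0,0]
    - [0,0,0]
    - [0,0,0]
    - [0,0,0]
  jaw: [0,0,0,0,0,0]

```text
clock: 15.0
tcp_pos: [0.6394, -0.2658, 0.28]
orientation: [3.066, 0.67, 0.026]
contact_force: [-0.1, 0.4, 0.1]
grip_width: 0.0852
```

```bash
python3 - <<'E'
from h import *
show()
plan([([.638,-.2653,.36],24.6,4)])
E
```

```text
t 15.0 p [ 0.6394 -0.2658  0.28  ] head 24.7 tilt 0.98 F [-0.1  0.4  0.1] w 0.0852 q [-0.01  0.67  0.47  1.64 -0.38  0.9   1.03]
[[0.0,-0.0,-0.17],[0.0,-0.0,-0.17],[0.0,-0.0,-0.16],[0.0,-0.0,-0.17]]
[[0.0,-0.0,0.0],[0.0,-0.0,0.0],[0.0,-0.0,0.0],[0.003,-0.007,0.0]]
4 end [ 0.638  -0.2658  0.3604] 24.7
```

Emit:
apply_moves:
  dp:
    - [0,0,-0.12]
    - [0,0,-0.22]
    - [0,0,-0.22]
    - [0,0,-0.08]
    - [0,0,0]
  twist:
    - [0,0,0]
    - [0,-0.003,0]
    - [0,-0.003,0]
    - [0.003,-0.002,0]
    - [0,0,0]
  jaw: [0,0,0,0,0]

```text
clock: 15.5
tcp_pos: [0.6381, -0.266, 0.362]
orientation: [3.069, 0.67, -0.003]
contact_force: [0.2, -0.2, -0.2]
grip_width: 0.0854
```

```bash
python3 - <<'E'
from h import *
show()
plan([([.402,-.198,.29],24.4,9)])
f=grab("scene",7);crop("scene7",170,200,140,190,4,"c10")
f=grab("top",7)
P=cloud(f);Z=P[...,2];X=P[...,0];Y=P[...,1]
def band(nm,z0,z1,x0,x1,y0,y1,zp):
    m=((Z>z0)&(Z<z1)&(X>x0)&(X<x1)&(Y>y0)&(Y<y1)).astype(np.uint8)
    cs,_=cv2.findContours(m,cv2.RETR_EXTERNAL,cv2.CHAIN_APPROX_NONE)
    c=max(cs,key=cv2.contourArea); p=c[:,0]
    W=plane(f,p.astype(float),zp); mc,mr=cv2.minEnclosingCircle(W[:,:2].astype(np.float32))
    print(nm,"area",m.sum(),"medz",np.median(Z[m>0]).round(4),"circ",np.round(circ(W),4),"minenc",np.round(mc,4),round(mr,4))
band("stand",.032,.05,.48,.68,-.05,.17,.040)
crop("top7",200,120,250,220,3,"c11")
E
```

```text
t 15.5 p [ 0.6381 -0.266   0.362 ] head 24.6 tilt 0.1 F [ 0.2 -0.2 -0.2] w 0.0854 q [-0.04  0.59  0.52  1.58 -0.32  1.06  0.99]
[[-0.17,-0.15,0.07],[-0.17,-0.15,0.07],[-0.17,-0.15,0.07],[-0.17,-0.15,0.07],[-0.17,-0.15,0.06],[-0.18,-0.15,0.07],[-0.17,-0.14,0.06],[-0.18,-0.15,0.07],[-0.17,-0.14,0.06]]
[[0.0,0.0,0.0],[0.0,0.0,0.0],[0.0,0.0,0.0],[0.0,0.0,0.0],[0.0,0.0,0.0],[0.0,0.0,0.0],[0.0,0.0,0.0],[0.0,0.0,0.0],[0.0,0.001,0.002]]
9 end [ 0.4024 -0.1984  0.2903] 24.4
stand area 1129 medz 0.0403 circ [0.5519 0.0817 0.0537] minenc [0.5521 0.0814] 0.0551
```

View pics/c10.png

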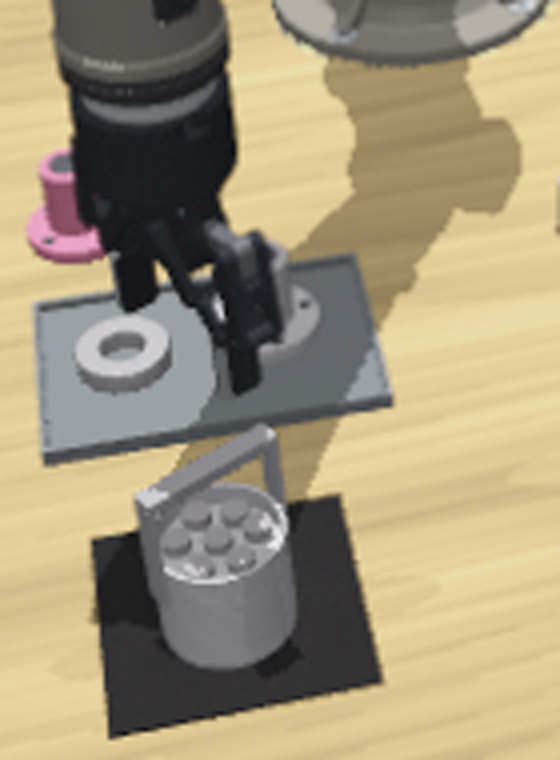

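View pics/c11.png

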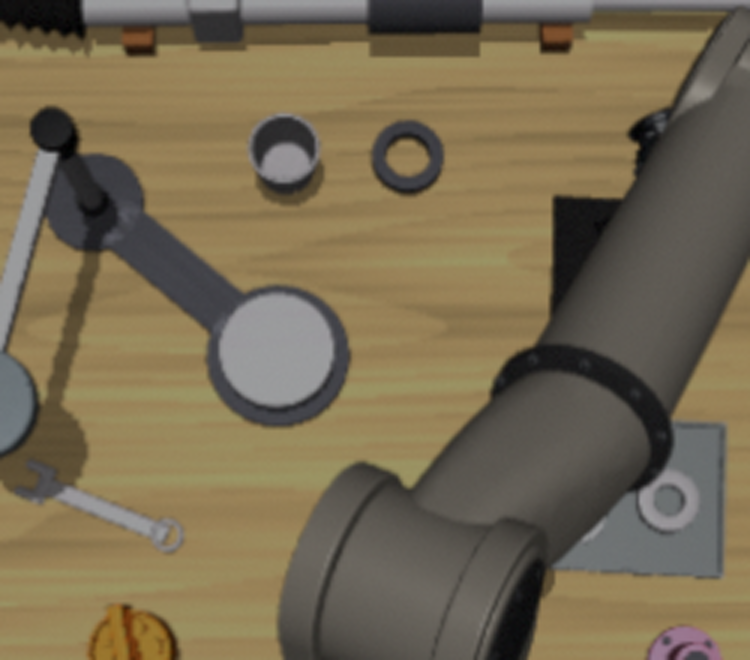

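The can stands upright on the mat, and the stand centre measures (0.552, 0.0815) with a radius of 55 mm, as specified. On to the casting.

Emit:
apply_moves:
  dp:
    - [-0.1,-0.08,0]
    - [-0.17,-0.15,0.02]
    - [-0.2,-0.17,0.07]
    - [-0.2,-0.17,0.1]
    - [-0.2,-0.17,0.1]
    - [-0.2,-0.17,0.1]
    - [-0.18,-0.15,0.1]
    - [-0.12,-0.1,0.05]
    - [-0.06,-0.05,0.02]
    - [0,0,0]
    - [0,0,0]
  twist:
    - [0,0,0]
    - [0,0,0]
    - [0,0,0]
    - [0,0,0]
    - [0,0,0]
    - [0,0,0]
    - [0,0,0]
    - [0,0,0]
    - [0,0,0]
    - [0,0,0]
    - [0,0,0]
  jaw: [0,0,0,0,0,0,0,0,0,0,0]

```text
clock: 16.7
tcp_pos: [0.4082, -0.1998, 0.2806]
orientation: [-3.06, -0.672, 0.032]
contact_force: [-0.2, 0.5, 0.4]
grip_width: 0.0854
```

```bash
python3 - <<'E'
from h import *
show()
plan([([.402,-.198,.26],24.4,4)])
E
```

```text
t 16.7 p [ 0.4082 -0.1998  0.2806] head 24.8 tilt 1.26 F [-0.2  0.5  0.4] w 0.0854 q [-0.13  0.33  0.53  2.2  -0.26  0.69  1.01]
[[-0.01,-0.01,0.04],[-0.01,-0.01,0.04],[-0.01,-0.01,0.05],[-0.01,-0.0,0.04]]
[[-0.0,0.0,0.0],[-0.0,0.0,0.0],[-0.0,0.0,0.0],[-0.006,0.009,0.003]]
4 end [ 0.4019 -0.1984  0.2603] 24.4
```

Emit:
apply_moves:
  dp:
    - [-0.02,-0.01,0.06]
    - [-0.02,-0.01,0.06]
    - [-0.01,-0.01,0.06]
    - [0,0,0.03]
    - [0,0,0]
    - [0,0,0]
  twist:
    - [-0.003,0.004,0]
    - [-0.003,0.004,0.002]
    - [0,0.001,0]
    - [0,0,0]
    - [0,0,0]
    - [0,0,0]
  jaw: [0,0,0,0,0,0]

```text
clock: 17.3
tcp_pos: [0.4072, -0.2005, 0.2557]
orientation: [3.064, 0.669, 0.01]
contact_force: [-0.4, -1.3, 0.9]
grip_width: 0.0855
```

```bash
python3 - <<'E'
from h import *
show()
plan([([.402,-.198,.203],24.4,4)])
f=grab("scene",8);crop("scene8",150,160,170,160,4,"c12")
E
```

```text
t 17.3 p [ 0.4072 -0.2005  0.2557] head 24.6 tilt 0.47 F [-0.4 -1.3  0.9] w 0.0855 q [-0.1   0.37  0.5   2.22 -0.31  0.6   1.06]
[[-0.01,-0.01,0.11],[-0.01,-0.01,0.11],[-0.01,-0.01,0.11],[-0.0,-0.01,0.11]]
[[0.0,-0.0,0.0],[0.0,-0.0,0.0],[0.0,-0.0,0.0],[0.003,-0.003,0.002]]
4 end [ 0.4024 -0.1978  0.2029] 24.4
```

View pics/c12.png

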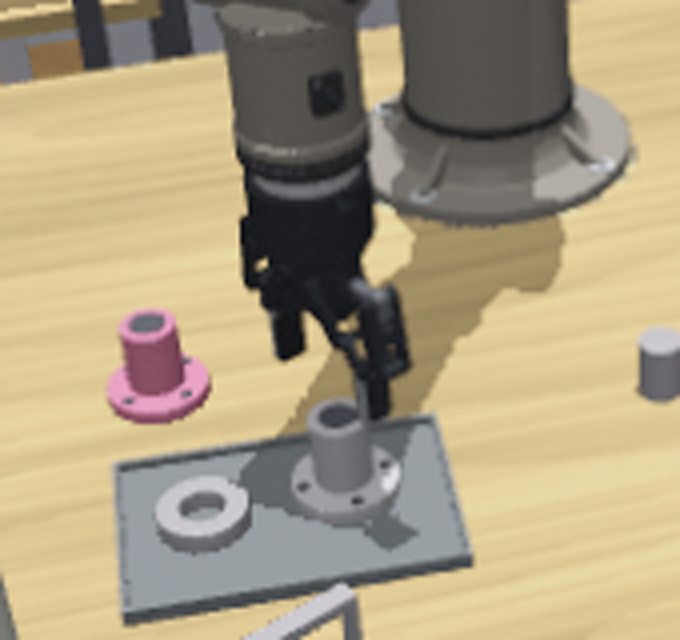

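Emit:
apply_moves:
  dp:
    - [-0.02,-0.01,0.1]
    - [-0.02,-0.01,0.12]
    - [-0.01,-0.01,0.12]
    - [0,0,0.08]
    - [0,0,0.02]
    - [0,0,0]
  twist:
    - [0,0,0]
    - [0.001,-0.001,0.002]
    - [0.001,-0.001,0]
    - [0,0,0]
    - [0,0,0]
    - [0,0,0]
  jaw: [0,0,0,0,0,0]

```text
clock: 17.95
tcp_pos: [0.4006, -0.1998, 0.1997]
orientation: [3.068, 0.664, 0.005]
contact_force: [-0.5, -0.3, -0.1]
grip_width: 0.0852
```

```bash
python3 - <<'E'
from h import *
show()
E
```

```text
t 17.95 p [ 0.4006 -0.1998  0.1997] head 24.4 tilt 0.24 F [-0.5 -0.3 -0.1] w 0.0852 q [-0.01  0.48  0.41  2.26 -0.41  0.47  1.15]
```

Emit:
apply_moves:
  dp:
    - [0,0,0]
    - [0,0,0]
    - [0,0,0]
    - [0,0,0]
    - [0,0,0]
  twist:
    - [0,0,0]
    - [0,0,0]
    - [0,0,0]
    - [0,0,0]
    - [0,0,0]
  jaw: [255,255,255,255,255]
  grip_force: 60

```text
clock: 18.45
tcp_pos: [0.4012, -0.2, 0.2009]
orientation: [3.067, 0.665, 0.008]
contact_force: [0.7, 0.6, -5.3]
grip_width: 0.0391
```

```bash
python3 - <<'E'
from h import *
show()
E
```

```text
t 18.45 p [ 0.4012 -0.2     0.2009] head 24.5 tilt 0.37 F [ 0.7  0.6 -5.3] w 0.0391 q [-0.01  0.48  0.41  2.26 -0.41  0.47  1.15]
```

Emit:
apply_moves:
  dp:
    - [0,0,-0.04]
    - [0,0,-0.1]
    - [0,0,-0.16]
    - [0,0,-0.2]
    - [0,0,-0.2]
    - [0,0,-0.1]
    - [0,0,0]
  twist:
    - [0,0,0]
    - [0,0,0]
    - [0,0,0]
    - [0,0,0]
    - [0,0,0]
    - [0,0,0]
    - [0,0,0]
  jaw: [255,255,255,255,255,255,255]

```text
clock: 19.15
tcp_pos: [0.3984, -0.1995, 0.3028]
orientation: [3.07, 0.663, 0.002]
contact_force: [-0.3, -0.0, -4.8]
grip_width: 0.0392
```

```bash
python3 - <<'E'
from h import *
show()
f=grab("scene",9);crop("scene9",150,130,170,190,4,"c13")
plan([([.552,.0815,.295],24.4,12)])
E
```

```text
t 19.15 p [ 0.3984 -0.1995  0.3028] head 24.4 tilt 0.1 F [-0.3 -0.  -4.8] w 0.0392 q [-0.17  0.27  0.57  2.21 -0.22  0.71  0.99]
[[0.18,-0.13,0.0],[0.18,-0.13,0.01],[0.18,-0.13,0.0],[0.18,-0.13,0.01],[0.18,-0.14,0.0],[0.18,-0.13,0.01],[0.18,-0.14,0.0],[0.17,-0.13,0.01],[0.18,-0.14,0.0],[0.17,-0.13,0.01],[0.18,-0.14,0.0],[0.17,-0.13,0.01]]
[[0.0,-0.0,-0.0],[0.0,-0.0,-0.0],[0.0,-0.0,-0.0],[0.0,-0.0,-0.0],[0.0,-0.0,-0.0],[0.0,-0.0,-0.0],[0.0,-0.0,-0.0],[0.0,-0.0,-0.0],[0.0,-0.0,-0.0],[0.0,-0.0,-0.0],[0.0,-0.0,-0.0],[0.0,-0.0,-0.0]]
12 end [0.5519 0.081  0.2949] 24.4
```

View pics/c13.png

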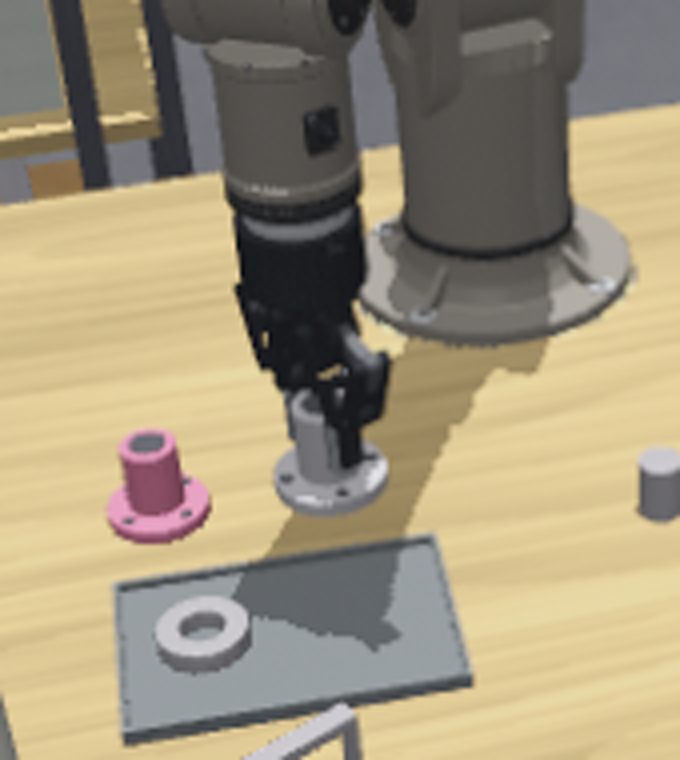

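The casting is held upright and the tray contents are undisturbed. Moving to the stand.

Emit:
apply_moves:
  dp:
    - [0.06,-0.04,0]
    - [0.12,-0.09,0]
    - [0.18,-0.13,0]
    - [0.19,-0.14,0]
    - [0.19,-0.14,0.01]
    - [0.19,-0.14,0]
    - [0.19,-0.14,0.01]
    - [0.19,-0.14,0]
    - [0.19,-0.14,0.01]
    - [0.19,-0.14,0]
    - [0.19,-0.14,0]
    - [0.18,-0.13,0]
    - [0.12,-0.09,0]
    - [0.06,-0.04,0]
    - [0,0,0]
    - [0,0,0]
  twist:
    - [0,0,0]
    - [0,0,0]
    - [0,0,0]
    - [0,0,0]
    - [0,0,0]
    - [0,0,0]
    - [0,0,0]
    - [0,0,0]
    - [0,0,0]
    - [0,0,0]
    - [0,0,0]
    - [0,0,0]
    - [0,0,0]
    - [0,0,0]
    - [0,0,0]
    - [0,0,0]
  jaw: [255,255,255,255,255,255,255,255,255,255,255,255,255,255,255,255]

```text
clock: 20.8
tcp_pos: [0.5628, 0.1105, 0.2807]
orientation: [-3.069, -0.662, 0.045]
contact_force: [-0.4, -0.3, -4.5]
grip_width: 0.0387
```

```bash
python3 - <<'E'
from h import *
show()
plan([([.552,.0815,.265],24.4,5)])
E
```

```text
t 20.8 p [0.5628 0.1105 0.2807] head 24.3 tilt 1.65 F [-0.4 -0.3 -4.5] w 0.0387 q [-0.64  0.5   0.45  1.92 -0.29  0.81  0.39]
[[-0.04,0.04,0.03],[-0.03,0.04,0.03],[-0.04,0.03,0.02],[-0.03,0.04,0.03],[-0.04,0.03,0.02]]
[[-0.0,0.0,-0.0],[-0.0,0.0,-0.0],[-0.0,0.0,-0.0],[-0.0,0.01,-0.0],[-0.004,0.003,-0.001]]
5 end [0.5516 0.0819 0.2654] 24.4
```

Emit:
apply_moves:
  dp:
    - [-0.04,0.04,0]
    - [-0.05,0.05,0.01]
    - [-0.04,0.04,0.02]
    - [-0.02,0.02,0.02]
    - [0,0,0.02]
    - [0,0,0]
    - [0,0,0]
  twist:
    - [-0.001,0.004,0]
    - [-0.001,0.004,0]
    - [-0.001,0.004,0]
    - [0,0.001,0]
    - [0,0,0]
    - [0,0,0]
    - [0,0,0]
  jaw: [255,255,255,255,255,255,255]

```text
clock: 21.5
tcp_pos: [0.551, 0.0785, 0.2722]
orientation: [-3.073, -0.649, -0.0]
contact_force: [0.2, -0.0, -4.6]
grip_width: 0.0389
```

```bash
python3 - <<'E'
from h import *
show()
plan([([.552,.0815,.242],24.4,4)])
f=grab("scene",10);crop("scene10",280,170,170,170,4,"c14")
E
```

```text
t 21.5 p [0.551  0.0785 0.2722] head 23.8 tilt 0.03 F [ 0.2 -0.  -4.6] w 0.0389 q [-0.6   0.48  0.45  1.98 -0.3   0.74  0.44]
[[0.0,-0.0,0.06],[0.01,-0.01,0.06],[0.0,-0.0,0.07],[0.01,-0.01,0.06]]
[[-0.0,-0.0,-0.0],[-0.0,-0.0,-0.0],[-0.0,-0.0,-0.0],[-0.0,-0.0,-0.005]]
4 end [0.5522 0.0817 0.2422] 24.4
```

View pics/c14.png

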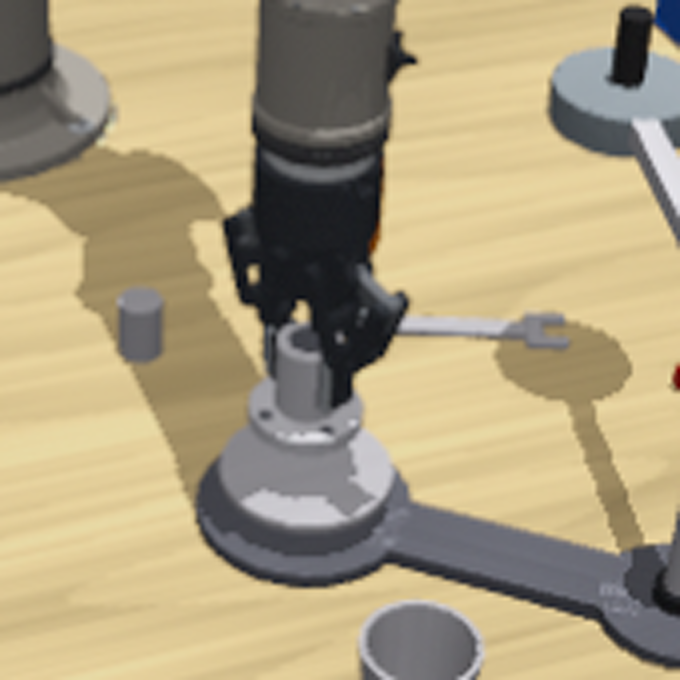

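Emit:
apply_moves:
  dp:
    - [0.01,-0.01,0.06]
    - [0.01,-0.01,0.07]
    - [0,0,0.07]
    - [0,0,0.04]
    - [0,0,0.02]
    - [0,0,0]
  twist:
    - [0,0,0]
    - [0,0,0]
    - [0,0,0]
    - [0,0,0]
    - [0,0,0]
    - [0,0,0]
  jaw: [255,255,255,255,255,255]

```text
clock: 22.15
tcp_pos: [0.5524, 0.0837, 0.2373]
orientation: [-3.072, -0.653, 0.002]
contact_force: [0.3, -0.3, -4.7]
grip_width: 0.039
```

```bash
python3 - <<'E'
from h import *
show()
E
```

```text
t 22.15 p [0.5524 0.0837 0.2373] head 24.0 tilt 0.07 F [ 0.3 -0.3 -4.7] w 0.039 q [-0.58  0.54  0.41  1.99 -0.34  0.68  0.46]
```

Emit:
apply_moves:
  dp:
    - [0,0.01,0.025]
    - [0,0,0.02]
    - [0,0,0]
    - [0,0,0]
  twist:
    - [0,0,0]
    - [0,0,0]
    - [0,0,0]
    - [0,0,0]
  jaw: [255,255,255,255]

```text
clock: 22.55
tcp_pos: [0.5537, 0.0825, 0.2375]
orientation: [-3.068, -0.651, -0.001]
contact_force: [-0.4, -0.8, -4.7]
grip_width: 0.0387
```

```bash
python3 - <<'E'
from h import *
show()
f=grab("scene",11);crop("scene11",310,210,100,110,6,"c15")
E
```

```text
t 22.55 p [0.5537 0.0825 0.2375] head 24.0 tilt 0.32 F [-0.4 -0.8 -4.7] w 0.0387 q [-0.57  0.54  0.41  1.99 -0.34  0.68  0.47]
```

View pics/c15.png

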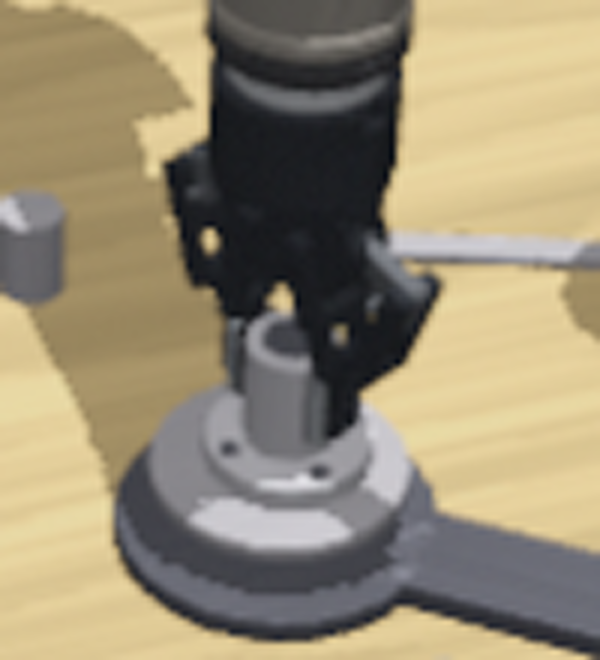

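Emit:
apply_moves:
  dp:
    - [0,0,0]
    - [0,0,0]
    - [0,0,0]
    - [0,0,0]
    - [0,0,0]
    - [0,0,-0.12]
    - [0,0,-0.24]
    - [0,0,-0.3]
    - [0,0,-0.3]
    - [0,0,-0.3]
    - [0,0,-0.2]
    - [0,0,-0.1]
    - [0,0,0]
  twist:
    - [0,0,0]
    - [0,0,0]
    - [0,0,0]
    - [0,0,0]
    - [0,0,0]
    - [0,0,0]
    - [0,0,0]
    - [0,0,0]
    - [0,0,0]
    - [0,0,0]
    - [0,0,0]
    - [0,0,0]
    - [0,0,0]
  jaw: [0,0,0,0,0,0,0,0,0,0,0,0,0]

```text
clock: 23.9
tcp_pos: [0.554, 0.0799, 0.4384]
orientation: [-3.069, -0.647, -0.009]
contact_force: [0.4, -0.2, -1.2]
grip_width: 0.0855
```

```bash
python3 - <<'E'
from h import *
show()
f=grab("scene",12);crop("scene12",170,60,330,340,2,"c16")
f=grab("top",12);crop("top12",180,130,130,200,3,"c17")
E
```

```text
t 23.9 p [0.554  0.0799 0.4384] head 23.8 tilt 0.44 F [ 0.4 -0.2 -1.2] w 0.0855 q [-0.69  0.27  0.54  1.83 -0.16  1.08  0.32]
```

View pics/c16.png

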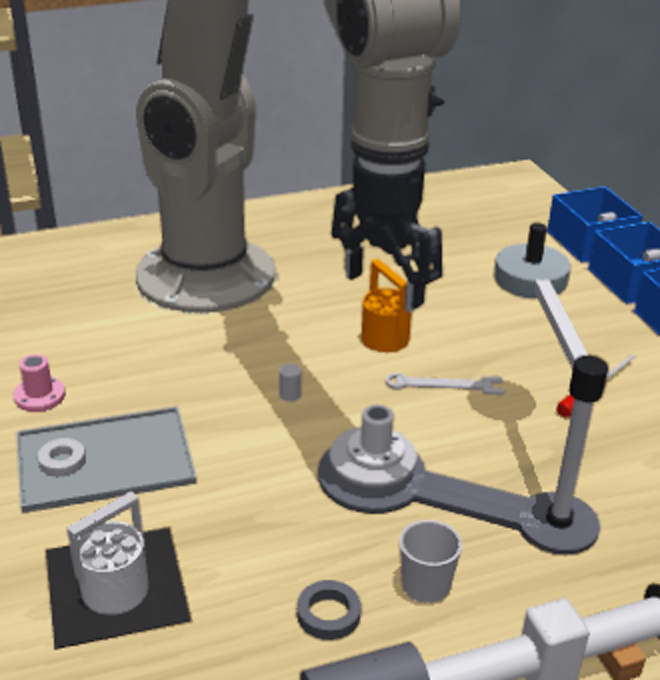

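View pics/c17.png

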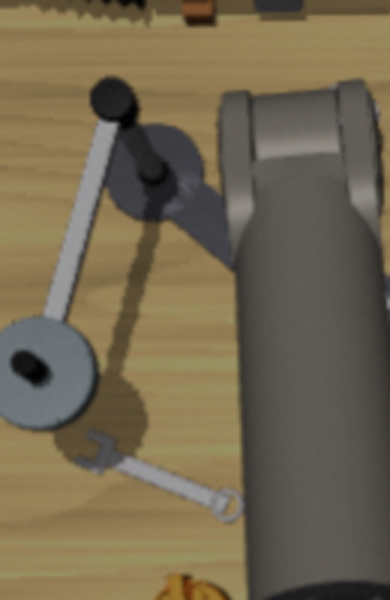

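The casting stands centred on the stand, and the can stands on the mat. Next I'll locate the lamp grip, near (190,252) in the top view.

```bash
python3 - <<'E'
from h import *
def band(f,nm,z0,z1,x0,x1,y0,y1,zp):
    P=cloud(f);Z=P[...,2];X=P[...,0];Y=P[...,1]
    m=((Z>z0)&(Z<z1)&(X>x0)&(X<x1)&(Y>y0)&(Y<y1)).astype(np.uint8)
    cs,_=cv2.findContours(m,cv2.RETR_EXTERNAL,cv2.CHAIN_APPROX_NONE)
    c=max(cs,key=cv2.contourArea); p=c[:,0]
    W=plane(f,p.astype(float),zp); mc,mr=cv2.minEnclosingCircle(W[:,:2].astype(np.float32))
    print(nm,"area",m.sum(),"medz",np.median(Z[m>0]).round(4),"circ",np.round(circ(W),4),"minenc",np.round(mc,4),round(mr,4))
t=load("top12");s=load("scene12")
band(t,"griptop",.272,.295,.42,.55,.25,.40,.284)
band(s,"griptop s",.272,.295,.42,.55,.25,.40,.284)
band(s,"boss s",.095,.11,.5,.6,.03,.13,.102)
band(s,"flange s",.046,.058,.5,.62,.03,.13,.052)
band(s,"can rim s",.065,.08,.58,.7,-.32,-.2,.074)
plan([([.478,.322,.49],77,9)])
E
```

```text
griptop area 72 medz 0.2834 circ [0.4746 0.321  0.0106] minenc [0.4745 0.3212] 0.0118
griptop s area 66 medz 0.2823 circ [0.4869 0.3166 0.0165] minenc [0.4852 0.3153] 0.0212
boss s area 157 medz 0.1036 circ [0.5558 0.0831 0.0211] minenc [0.5567 0.0833] 0.0247
flange s area 291 medz 0.0536 circ [0.557  0.0826 0.0311] minenc [0.5572 0.0832] 0.0394
can rim s area 623 medz 0.0719 circ [ 0.6477 -0.2636  0.0388] minenc [ 0.6501 -0.2628] 0.046
[[0.03,-0.23,-0.05],[0.05,-0.23,-0.05],[0.07,-0.22,-0.05],[0.1,-0.21,-0.05],[0.12,-0.2,-0.05],[0.14,-0.19,-0.05],[0.16,-0.18,-0.05],[0.18,-0.16,-0.05],[0.19,-0.13,-0.04]]
[[-0.0,-0.0,-0.05],[-0.0,-0.0,-0.05],[-0.0,-0.0,-0.05],[-0.0,-0.0,-0.05],[-0.0,-0.0,-0.05],[-0.0,-0.0,-0.05],[-0.0,-0.0,-0.05],[-0.0,-0.0,-0.05],[-0.0,-0.002,-0.043]]
9 end [0.4785 0.322  0.49  ] 77.0
```

Emit:
apply_moves:
  dp:
    - [0,-0.08,-0.2]
    - [0.03,-0.18,-0.2]
    - [0.07,-0.22,-0.02]
    - [0.1,-0.21,0]
    - [0.12,-0.2,0]
    - [0.14,-0.19,0]
    - [0.16,-0.18,0]
    - [0.15,-0.14,0]
    - [0.1,-0.08,0]
    - [0.05,-0.04,0]
    - [0,0,0]
    - [0,0,0]
  twist:
    - [0,0,-0.03]
    - [0,0,-0.05]
    - [0,0,-0.05]
    - [0,0,-0.05]
    - [0,0,-0.05]
    - [0,0,-0.05]
    - [0,0,-0.05]
    - [0,0,-0.05]
    - [0,0,-0.04]
    - [0,0,-0.02]
    - [0,0,0]
    - [0,0,0]
  jaw: [0,0,0,0,0,0,0,0,0,0,0,0]

```text
clock: 25.2
tcp_pos: [0.4828, 0.2966, 0.4656]
orientation: [-2.427, -1.983, 0.056]
contact_force: [0.6, 0.1, -0.4]
grip_width: 0.0854
```

```bash
python3 - <<'E'
from h import *
show()
plan([([.4746,.321,.48],75.9,3)])
E
```

```text
t 25.2 p [0.4828 0.2966 0.4656] head 78.5 tilt 2.09 F [ 0.6  0.1 -0.4] w 0.0854 q [-0.89  0.26  0.28  1.75 -0.08  1.18  0.79]
[[0.06,-0.04,-0.04],[0.06,-0.04,-0.04],[0.06,-0.03,-0.04]]
[[-0.0,0.0,0.01],[-0.01,0.01,0.01],[-0.003,0.002,0.002]]
3 end [0.4751 0.3207 0.4799] 75.9
```

Emit:
apply_moves:
  dp:
    - [0.06,-0.04,-0.04]
    - [0.06,-0.03,-0.03]
    - [0.03,-0.02,-0.02]
    - [0,0,0]
    - [0,0,0]
  twist:
    - [-0.004,0.005,0.01]
    - [-0.004,0.005,0.008]
    - [-0.002,0.002,0]
    - [0,0,0]
    - [0,0,0]
  jaw: [0,0,0,0,0]

```text
clock: 25.7
tcp_pos: [0.4788, 0.3113, 0.4751]
orientation: [-2.482, -1.921, 0.009]
contact_force: [0.7, 0.1, -0.9]
grip_width: 0.0851
```

```bash
python3 - <<'E'
from h import *
show()
plan([([.4746,.321,.42],75.9,5)])
E
```

```text
t 25.7 p [0.4788 0.3113 0.4751] head 75.5 tilt 0.39 F [ 0.7  0.1 -0.9] w 0.0851 q [-0.92  0.25  0.28  1.74 -0.08  1.17  0.71]
[[0.01,-0.01,0.09],[0.02,-0.01,0.09],[0.01,-0.01,0.09],[0.02,-0.01,0.09],[0.01,-0.01,0.1]]
[[-0.0,0.0,-0.0],[-0.0,0.0,-0.0],[-0.0,0.0,-0.0],[-0.0,0.0,-0.0],[-0.003,0.001,-0.004]]
5 end [0.4747 0.3209 0.4199] 76.0
```

Emit:
apply_moves:
  dp:
    - [0.04,-0.02,0.05]
    - [0.03,-0.02,0.1]
    - [0.02,-0.01,0.12]
    - [0,0,0.1]
    - [0,0,0.05]
    - [0,0,0]
    - [0,0,0]
  twist:
    - [-0.001,0,0]
    - [-0.001,0,-0.002]
    - [0,0,0]
    - [0,0,0]
    - [0,0,0]
    - [0,0,0]
    - [0,0,0]
  jaw: [0,0,0,0,0,0,0]

```text
clock: 26.4
tcp_pos: [0.4752, 0.3228, 0.4187]
orientation: [2.48, 1.926, -0.011]
contact_force: [-0.1, 0.1, -0.8]
grip_width: 0.0853
```

```bash
python3 - <<'E'
from h import *
show();lampst()
E
```

```text
t 26.4 p [0.4752 0.3228 0.4187] head 75.7 tilt 0.39 F [-0.1  0.1 -0.8] w 0.0853 q [-0.92  0.3   0.27  1.8  -0.09  1.06  0.7 ]
grip r 0.2411 az 165.7 x-head rel tang -360.0187683100607
```

Emit:
apply_moves:
  dp:
    - [0,0,0]
    - [0,0,0]
    - [0,0,0]
    - [0,0,0]
    - [0,0,0]
    - [0,0,0]
    - [-0.08,0,0]
    - [-0.14,0.01,0]
    - [-0.14,0,0]
    - [-0.14,0.01,0]
    - [-0.14,0,0]
    - [-0.14,0.01,0]
    - [-0.14,0,0]
    - [-0.14,0.01,0]
  twist:
    - [0,0,0]
    - [0,0,0]
    - [0,0,0]
    - [0,0,0]
    - [0,0,0]
    - [0,0,0]
    - [0,0,-0.02]
    - [0,0,-0.033]
    - [0,0,-0.033]
    - [0,0,-0.033]
    - [0,0,-0.033]
    - [0,0,-0.033]
    - [0,0,-0.033]
    - [0,0,-0.033]
  jaw: [255,255,255,255,255,255,255,255,255,255,255,255,255,255]
  grip_force: 30

```text
clock: 27.8
tcp_pos: [0.478, 0.1959, 0.4205]
orientation: [-1.872, -2.52, -0.0]
contact_force: [-3.3, 0.2, 1.4]
grip_width: 0.0213
```

```bash
python3 - <<'E'
from h import *
show();lampst()
E
```

```text
t 27.8 p [0.478  0.1959 0.4205] head 106.8 tilt 0.14 F [-3.3  0.2  1.4] w 0.0213 q [-0.72  0.2   0.24  1.93 -0.06  1.03  1.41]
grip r 0.2396 az -163.9 x-head rel tang 0.7323511924569175
```

Emit:
apply_moves:
  dp:
    - [-0.14,0,0]
    - [-0.14,0.01,0]
    - [-0.14,0,0]
    - [-0.14,0.01,0]
    - [-0.14,0,0]
    - [-0.14,0.01,0]
    - [-0.08,0,0]
    - [-0.04,0,0]
    - [0,0,0]
    - [0,0,0]
  twist:
    - [0,0,-0.033]
    - [0,0,-0.033]
    - [0,0,-0.033]
    - [0,0,-0.033]
    - [0,0,-0.033]
    - [0,0,-0.033]
    - [0,0,-0.02]
    - [0,0,-0.01]
    - [0,0,0]
    - [0,0,0]
  jaw: [255,255,255,255,255,255,255,255,255,255]

```text
clock: 28.8
tcp_pos: [0.5391, 0.0918, 0.4205]
orientation: [-1.203, -2.902, -0.006]
contact_force: [-0.3, 0.5, -0.1]
grip_width: 0.021
```

```bash
python3 - <<'E'
from h import *
show();lampst()
plan([([.5525,.083,.42],139,3)])
E
```

```text
t 28.8 p [0.5391 0.0918 0.4205] head 135.0 tilt 0.21 F [-0.3  0.5 -0.1] w 0.021 q [-0.49  0.25  0.25  1.86 -0.08  1.04  2.15]
grip r 0.2396 az -134.8 x-head rel tang -0.253901299098402
[[-0.04,0.01,0.0],[-0.05,0.01,0.0],[-0.04,0.0,0.0]]
[[0.0,-0.0,-0.01],[0.0,-0.0,-0.01],[0.002,-0.001,-0.014]]
3 end [0.552  0.0827 0.4205] 139.0
```

Emit:
apply_moves:
  dp:
    - [-0.05,0,0]
    - [-0.05,0.01,0]
    - [-0.04,0,0]
    - [0,0,0]
    - [0,0,0]
  twist:
    - [0,0,-0.01]
    - [0,0,-0.012]
    - [0,0,-0.01]
    - [0,0,0]
    - [0,0,0]
  jaw: [255,255,255,255,255]

```text
clock: 29.3
tcp_pos: [0.5508, 0.0815, 0.4205]
orientation: [-1.102, -2.939, -0.003]
contact_force: [-0.1, -0.3, -0.1]
grip_width: 0.0214
```

```bash
python3 - <<'E'
from h import *
show();lampst()
plan([([.5525,.083,.42],139,3)])
E
```

```text
t 29.3 p [0.5508 0.0815 0.4205] head 138.9 tilt 0.16 F [-0.1 -0.3 -0.1] w 0.0214 q [-0.46  0.27  0.25  1.84 -0.08  1.05  2.24]
grip r 0.2396 az -131.1 x-head rel tang -0.01659431396257105
[[-0.0,0.01,0.0],[-0.0,0.0,0.0],[-0.0,0.01,0.0]]
[[0.0,-0.0,-0.0],[0.0,-0.0,-0.0],[0.0,-0.001,-0.001]]
3 end [0.5523 0.0833 0.4205] 139.0
```

The lamp head is within about 3 mm of the casting axis. Releasing the grip, going straight up, then backing off to clear the view.

Emit:
apply_moves:
  dp:
    - [0,0,0]
    - [0,0,0]
    - [0,0,0]
    - [0,0,0]
    - [0,0,0]
    - [0,0,-0.15]
    - [0,0,-0.3]
    - [0,0,-0.3]
    - [0,0,-0.2]
    - [0.15,0,0]
    - [0.3,0,0]
    - [0.35,0,0]
    - [0.35,0,0]
    - [0.35,0,0]
    - [0.35,0,0]
    - [0.2,0,0]
    - [0.1,0,0]
    - [0,0,0]
    - [0,0,0]
  twist:
    - [0,0,0]
    - [0,0,0]
    - [0,0,0]
    - [0,0,0]
    - [0,0,0]
    - [0,0,0]
    - [0,0,0]
    - [0,0,0]
    - [0,0,0]
    - [0,0,0.03]
    - [0,0,0.03]
    - [0,0,0.03]
    - [0,0,0.03]
    - [0,0,0.03]
    - [0,0,0.03]
    - [0,0,0.02]
    - [0,0,0]
    - [0,0,0]
    - [0,0,0]
  jaw: [0,0,0,0,0,0,0,0,0,0,0,0,0,0,0,0,0,0,0]

```text
clock: 31.2
tcp_pos: [0.3922, 0.2929, 0.5414]
orientation: [-1.713, -2.63, -0.006]
contact_force: [-0.1, 0.0, 0.8]
grip_width: 0.0857
```

```bash
python3 - <<'E'
from h import *
show()
grab("scene",13);grab("top",13)
def band(f,nm,z0,z1,x0,x1,y0,y1,zp):
    P=cloud(f);Z=P[...,2];X=P[...,0];Y=P[...,1]
    m=((Z>z0)&(Z<z1)&(X>x0)&(X<x1)&(Y>y0)&(Y<y1)).astype(np.uint8)
    cs,_=cv2.findContours(m,cv2.RETR_EXTERNAL,cv2.CHAIN_APPROX_NONE)
    if not cs: print(nm,"none");return
    c=max(cs,key=cv2.contourArea); p=c[:,0]
    W=plane(f,p.astype(float),zp); mc,mr=cv2.minEnclosingCircle(W[:,:2].astype(np.float32))
    print(nm,"area",m.sum(),"medz",np.median(Z[m>0]).round(4),"circ",np.round(circ(W),4),"minenc",np.round(mc,4),round(mr,4))
t=load("top13");s=load("scene13")
band(t,"griptop",.272,.295,.48,.62,.0,.17,.284)
band(s,"flange s",.046,.058,.5,.62,.03,.13,.052)
band(t,"can t",.06,.14,.56,.72,-.34,-.18,.074)
band(t,"handle t",.115,.14,.56,.72,-.34,-.18,.125)
E
```

```text
t 31.2 p [0.3922 0.2929 0.5414] head 113.8 tilt 0.27 F [-0.1  0.   0.8] w 0.0857 q [-0.82  0.06  0.05  1.8  -0.01  1.28  1.22]
griptop area 67 medz 0.2844 circ [0.5488 0.083  0.0102] minenc [0.5492 0.0828] 0.0114
flange s area 290 medz 0.0534 circ [0.5572 0.0821 0.0313] minenc [0.5554 0.0826] 0.039
can t area 532 medz 0.0736 circ [ 0.6433 -0.2694  0.0404] minenc [ 0.6485 -0.2707] 0.0513
handle t area 164 medz 0.1245 circ [ 0.6407 -0.2659  0.0275] minenc [ 0.6413 -0.2651] 0.0431
```

View pics/scene13.png

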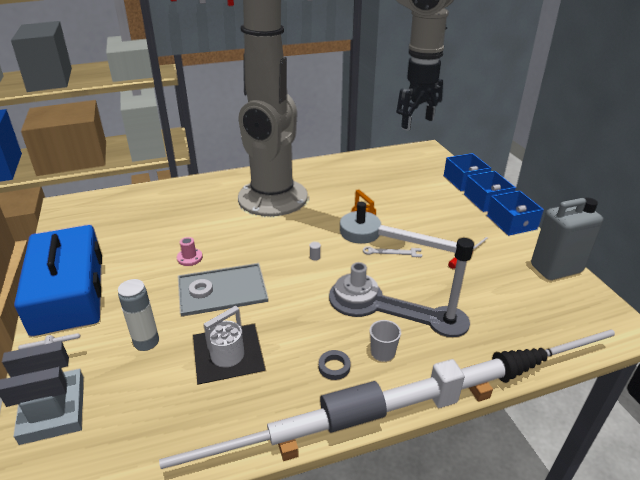

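View pics/top13.png

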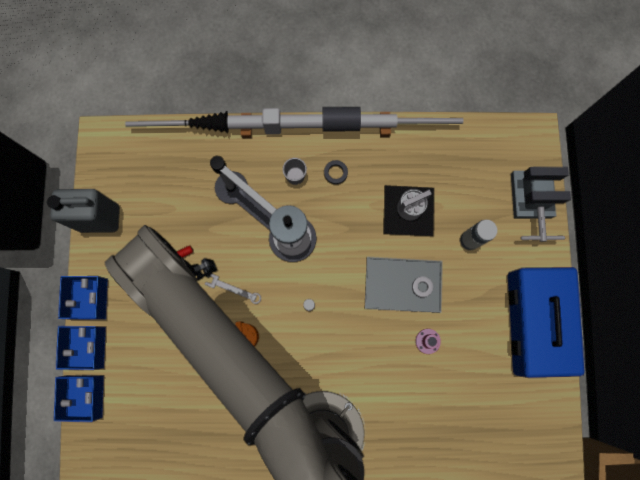

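The top view shows the lamp head over the stand at (288,225) and the can inside the mat at (413,206). The bystanders are unchanged and the arm is clear of everything. Handing in.

```bash
python3 - <<'E'
from bench import r
print(r.get_obs()["qvel"].round(3)); print(r.hand_in())
E
```

```text
[ 0.006 -0.001  0.003  0.001 -0.    -0.002 -0.006]
the job is handed in; nothing more can be done
None
```

I finished all four steps and handed the job in at about 31 s of the 67 s allowed. `hand_in` reports no verdict, so the result below rests on my own last checks.

**What I did:** I swung the lamp out to about 1.13 rad and lifted the can off by its handle onto the mat. Then I stood the casting on the stand, swung the lamp back over it, and moved the arm away.

**Last checks:**

| Item | Measured offset | Limit |
|---|---|---|
| Lamp grip to casting axis | about 4–5 mm | 30 mm |
| Casting to stand centre | about 2 mm | 20 mm |
| Can to mat centre | about 7 mm in x, 2 mm in y | 42 mm each way |

- **Upright and undisturbed:** In the last pictures the can and casting stand upright. No bystander looks moved. I judged that by eye from the pictures and did not re-measure each one.
- **Robot:** It touches nothing and was almost still when I handed in.

**What disagreed:**
- The scene camera's depth outlines read about 3–5 mm larger in x than the top camera's. I took positions from the top camera. The casting's final position came from the scene camera with a 3–4 mm correction, because the lamp head hides the casting from above.
- When I set down the can and the casting, the force reading did not change at touchdown. I judged contact by the stalled descent and by the pictures, and for the can also by projecting where its lower edge should be. Any remaining gap when I released was at most about 2 mm.

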